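# Close up a spice rack's sliding stop and lock it

### The job

Three spice jars stand loose in the rack. Slacken the red knob of the sliding stop, slide the stop gently along until it presses lightly on the closed row of jars against the fixed end wall, and tighten the knob firmly there, so that the locked stop keeps the upright jars held with no play at all. Leave the things round the rack alone and do not tip or crush the jars.

Things in the scene. Friction and masses are not known exactly. Their poses are not given: they have to be found in the camera images.
- rack: Wooden spice rack, fixed to the worktop: deck 160 (x) x 390 (y) x 14 mm thick. Origin: centre of its underside; x away from the robot, y along the rack to the left, z up. The jars stand on the deck in a channel along y, centred on x = +42 mm, 50 mm wide between low guides (tops at z = 40 mm in front, 54 mm behind). The stop's slide rail runs along y at x = -35 mm.
- stop (a joint): Slide of the stop (black clamp block 50 x 50 x 50 mm on the rail with an aluminium plate across the channel), in m: 0 = fully left (+y of the rack), grows to 0.085 as it moves right towards the end wall. The gap from plate to end wall is 0.199 m minus this. It slides with about 1 N when the knob is loose; when locked it does not move for 20 N.
- stop_face (a point): Centre of the stop's plate face that meets the jars (faces -y of the rack; 44 mm wide, z = 18 to 108 mm of the rack). Axes as the rack's.
- knob (a joint): Turn of the red wing knob, rad: 0 = fully loose (end stop), grows clockwise, seen looking down on the knob's top, to 1.3 (end stop). The brake bites from about 0.55; below 0.5 the stop is free; from 0.9 on it is locked. Takes 0.1 to 0.2 N m, more as it bites; stays where it is left. Travels with the stop.
- knob_grip (a point): Grip point in the knob's wing: 46 mm long (x), 12 mm thick (y), from 18 mm below to 10 mm above it (z); below that a disc 30 mm wide, then the black boss 26 mm down. z is the knob's axis, outward, leaning 35 degrees from vertical to -x of the rack. In the rack: x -63, z 83, y 62 mm less the stop's travel. Turns with the knob; at 0.65 rad the wing is square to the rail.
- white_jar_a: Spice jar with a white lid, 43 mm across, 100 mm tall, about 0.1 to 0.15 kg, in the rack. Origin: centre of its foot, z up.
- white_jar_b: Another spice jar with a white lid, same size, in the rack. Origin: centre of its foot, z up.
- red_jar: Spice jar with a red lid, 45 mm across, 98 mm tall, in the rack. Origin: centre of its foot, z up. Pushed together, the three jars of the row in any order take up 129 to 133 mm, depending on how they are turned.
- pepper_mill: Bystander: wooden pepper mill, 58 mm across, 170 mm tall. Origin: centre of its foot.
- egg_box: Bystander: egg box 106 x 155 x 72 mm. Origin: centre of its underside.
- green_jar: Bystander, not in the rack: spice jar with a green lid, 42 mm across, 99 mm tall. Origin: centre of its foot.
- end_wall (a point): Middle of the inner face of the rack's fixed end wall, which closes the right (-y) end of the jar channel: y = -165 mm in the rack, wall top at z = 110 mm. Axes as the rack's.
- handle_mid (a point): Middle of the carrying handle, a bar along the rack's y, 19 mm thick, at x = -60, z = 215 mm of the rack, on 12 mm end posts at y = -178 and +178 mm. It hangs right over the knob, so that the knob is reached only with the tool leaning, from the robot's side. Axes as the rack's.
There are look-alikes about, which are no part of the job. What is shaped like the white_jar_b but purple or turquoise is not meant.

How it is judged:
By the outcome, as a careful person would: the job done as asked, in the order asked, and still so for the second after the job is handed in, with the robot touching nothing.
It also fails if it takes over 45 s, if anything falls off the work surface, if the arm or the gripper's body presses on something with over 40 N, if the wrist force passes 120 N, or if a joint passes its speed limit or range.

### The arm

A 7-joint arm with a two-finger parallel gripper is mounted at the origin on a cart in front of the work surface, level with it; the furniture and walls round the work are solid. World frame = base frame: x ahead of the robot, y to its left, z up, the work surface at z = 0. Lengths are in m, angles in rad, forces in N, time in s.
With the tool pointing down it reaches from about 0.4 to 0.875 m from the base axis. Payload 4.4 kg.
Tool frame: the origin (TCP) lies between the finger pads; the fingertips stand env.finger_overhang ahead of it and the grasp point (between the pads) lies 11 mm behind it (env.finger_overhang is the distance from the TCP to the fingertips, in m); y points along the fingers, z is the direction in which the jaws open and shut, and the axes are right-handed (so a half turn about y gives the same grasp; the last joint's range is limited). The gripper opens to 85 mm and grips with 20 to 120 N. Pads are 22 mm wide; open, the fingers measure 114 mm over their backs; the gripper's body (76 mm by 85 mm) begins 54 mm behind the grasp point. The pads swing forward as they close: fully open they stand 13 mm farther back than shut.
Start: joints at [1.128, 0.628, 0.038, 1.517, -0.027, 0.996, -0.02], TCP at [0.239, -0.604, 0.239] pointing down, gripper open.
Joint ranges: [-3.06, 3.06], [-0.37, 2.12], [-1.25, 1.32], [0.18, 2.47], [-1.1, 4.24], [0.23, 1.98], [-2.94, 2.94]. Speed limits (rad/s): [2.57, 2.57, 3.14, 3.14, 3.14, 3.14, 3.14].

### API

Orientations are given as a rotation vector (axis times angle).
In Python, from plant import sensors, vision, env gives the robot as it stands.
- The arm moves only by the tool jog_arm, never from a script. Its argument "plan" is text: rows parted by semicolons, each of 4 numbers parted by spaces: the shift along the tool's x, y, z in cm, then the turn about the tool's y in rad. A call has 1 to 5 rows; each row is the pose to reach, as a shift and turn from the pose commanded when the call began, along the tool's axes at that moment; what a row does not reach only later rows make up. A row lasts 1/8 s, in which the tool goes at most 62.5 mm and 10.7 degrees, less where a joint would pass 70% of its speed; a pose out of reach is approached as far as the arm can. A call with a gripper value outside its range is refused whole. "gripper" is the finger opening in cm, from 0 to 8.54, set as the call begins (left out, the last holds). The fingers move at their own pace and stop on an object; the grip force is fixed at half the most. Time passes only in rows, so rows that repeat a pose let the fingers close. It gives the time, the measured TCP pose, the force and the opening at its end, in the units of the state.
- sensors.read_state(): the state, without advancing time (a new reading comes with each control period).
- vision.snapshot(name): name is "side" or "top"; returns the picture (400x640x3 uint8, red, green, blue); there is no depth.
- vision.camera_params(name): a dict with "fx", "fy", "cx", "cy" (pixels), "k1" (the pictures are not rectified: a ray, as slopes to the right and down, at radius r is drawn at 1 + k1 r^2 times it, then the intrinsics apply), "extrinsics" (4x4, takes a point from camera to world coordinates). Camera axes: x right, y down, z forward; pixel columns grow to the right and rows downward; lengths in m; the calibration is good to about 2 mm. A picture is of the moment at which its call begins. camera_params takes no time and is no camera call.
- env.sign_off(): hands the job in, once; it reports no verdict.
The state is a dict: "t": time; "joint_pos": joint angles; "joint_vel": joint speeds; "effort": joint torques, N m; "ee_pos": TCP position; "ee_rot": TCP orientation; "contact_force": force on the tool from outside, world axes, zero at the start; "ft_torque": the same for the moment, N m; "width": opening from 0.0 (shut) to 1.0 (fully open).
Only numpy, scipy, OpenCV 4.12 (cv2) and the standard library are available. Lean on these libraries where they do the work, as an engineer would, in place of code of your own. Each camera call takes 0.05 s, during which the arm holds its last target. There are 200 camera calls.

## Working session

There is one attempt and no reset: what is moved stays moved. The work goes in short steps, Python scripts to look and compute and a tool call to move; the robot and the scene stay as the last step left them, time stands still between calls to the robot, and variables do not carry over. Pictures are saved under pics/ and viewed, about 8 in all and at most 12, crops included, and the job is handed in when it is done.

Besides the shell and the picture viewer there is one more tool, called after ">>>" in YAML: its name, and indented under it one key for each argument. jog_arm: Moves the arm, as the interface text tells. Its arguments: {"type":"object","properties":{"plan":{"type":"string"},"gripper":{"type":"number"}},"required":["plan"]}

```bash
mkdir -p pics; ls; python3 - <<'E'
from plant import sensors, vision, env
import cv2,numpy as np
np.set_printoptions(precision=4,suppress=True)
for n in("side","top"):
    im=vision.snapshot(n); cv2.imwrite(f"pics/{n}0.png",im[...,::-1])
    p=vision.camera_params(n);print(n,p)
s=sensors.read_state();print(s,env.finger_overhang)
E
```

```text
pics
side {'fx': 470.02150396734663, 'fy': 470.02150396734663, 'cx': 324.2922233662846, 'cy': 193.7187004714272, 'k1': -0.03374163357956175, 'extrinsics': array([[ 0.9692, -0.1502,  0.1953,  0.3508],
       [-0.2464, -0.5956,  0.7646, -1.0936],
       [ 0.0015, -0.7892, -0.6142,  0.9899],
       [ 0.    ,  0.    ,  0.    ,  1.    ]])}
top {'fx': 493.9453878552457, 'fy': 493.9453878552457, 'cx': 315.1157801899635, 'cy': 196.81337424303882, 'k1': -0.12616269284104906, 'extrinsics': array([[ 0.2182, -0.9337,  0.2838,  0.1325],
       [-0.9759, -0.2084,  0.0647, -0.1175],
       [-0.0012, -0.2911, -0.9567,  1.811 ],
       [ 0.    ,  0.    ,  0.    ,  1.    ]])}
{'t': 0.1, 'joint_pos': array([ 1.1282,  0.6293,  0.0384,  1.5183, -0.027 ,  0.9963, -0.02  ]), 'joint_vel': array([-0.0008, -0.0019,  0.0008, -0.0021, -0.0002, -0.0011, -0.0011]), 'effort': array([  0.0036, -56.4527,   1.2311, -19.3971,   0.0114,   0.0055,
         0.    ]), 'ee_pos': array([ 0.239 , -0.6039,  0.2385]), 'ee_rot': array([-0.3846,  2.0173, -2.0137]), 'contact_force': array([-0.3207, -0.2012,  0.2468]), 'ft_torque': array([ 0.0584, -0.0269, -0.0426]), 'width': 0.9995188208784513} 0.008
```

View pics/side0.png

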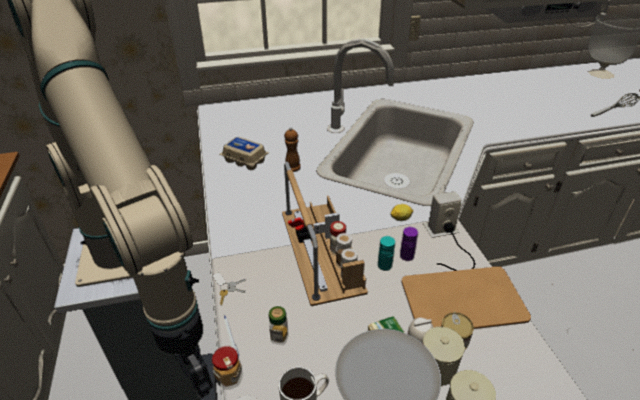

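View pics/top0.png

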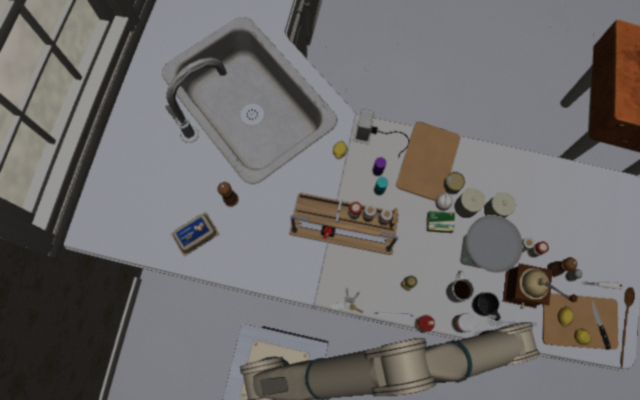

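The side view shows the rack around (325,250), red knob (297,222), and jars at (338,228), (344,242), (348,256). In the top view the rack is at (345,222), jars at (355,210), (371,213), (386,216), and the knob at (328,231). Next I enlarge both.

```bash
python3 - <<'E'
import cv2,numpy as np
t=cv2.imread("pics/top0.png")[180:265,280:410]; s=cv2.imread("pics/side0.png")[155:310,270:385]
t=cv2.resize(t,None,fx=3.4,fy=3.4,interpolation=3); s=cv2.resize(s,None,fx=3.1,fy=3.1,interpolation=3)
c=np.zeros((max(t.shape[0],s.shape[0]),t.shape[1]+s.shape[1],3),np.uint8)
c[:t.shape[0],:t.shape[1]]=t;c[:s.shape[0],t.shape[1]:]=s
print(c.shape);cv2.imwrite("pics/crop0.png",c)
E
```

```text
(480, 798, 3)
```

View pics/crop0.png

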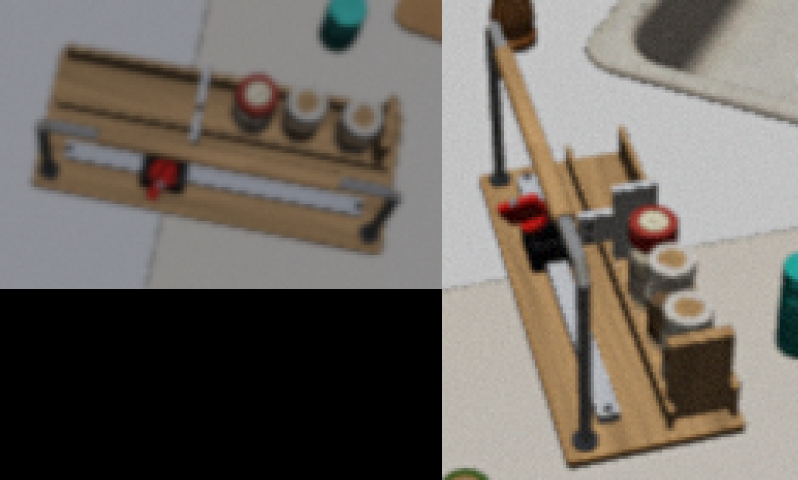

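```bash
cat > h.py <<'E'
import cv2,numpy as np
from scipy.spatial.transform import Rotation as R
from scipy.optimize import least_squares
from plant import sensors, vision, env
np.set_printoptions(precision=4,suppress=True)
P={n:vision.camera_params(n) for n in("side","top")}
def K(p): return np.array([[p['fx'],0,p['cx']],[0,p['fy'],p['cy']],[0,0,1]])
def ray(n,uv):
    p=P[n]; q=cv2.undistortPoints(np.array([[uv]],float),K(p),np.array([p['k1'],0,0,0,0.]))[0,0]
    E=p['extrinsics']; d=E[:3,:3]@[q[0],q[1],1]; return E[:3,3],d/np.linalg.norm(d)
def onz(n,uv,z):
    o,d=ray(n,uv); return o+d*(z-o[2])/d[2]
def proj(n,X):
    p=P[n];E=np.linalg.inv(p['extrinsics']);X=np.atleast_2d(X)
    return cv2.projectPoints(X.astype(float),cv2.Rodrigues(E[:3,:3])[0],E[:3,3],K(p),np.array([p['k1'],0,0,0,0.]))[0][:,0]
def tri(a,b):
    o1,d1=ray("side",a);o2,d2=ray("top",b)
    s=np.linalg.lstsq(np.c_[d1,-d2],o2-o1,rcond=None)[0];x,y=o1+s[0]*d1,o2+s[1]*d2
    return (x+y)/2,np.linalg.norm(x-y)
E
python3 - <<'E'
from h import *
T=lambda u,v:(280+u/3.4,180+v/3.4)
S=lambda u,v:(270+(u-442)/3.1,155+v/3.1)
print("R",R.from_rotvec(sensors.read_state()['ee_rot']).as_matrix())
for n,uv,m in [("top",T(66,46),"BL"),("top",T(33,184),"FL"),("top",T(381,252),"FR"),("side",S(568,464),"FR"),("side",S(743,427),"BR"),("side",S(481,178),"FL")]:
    print(m,n,onz(n,uv,.014))
for m,a,b in [("red",S(653,222),T(257,90)),("wA",S(671,259),T(308,100)),("wB",S(688,306),T(363,118))]:
    print(m,tri(a,b),onz("top",b,.114),onz("side",a,.114))
# knob: red mask
for n in("side","top"):
    im=cv2.imread(f"pics/{n}0.png").astype(int);b,g,r=im[...,0],im[...,1],im[...,2]
    m=((r>90)&(g<60)&(b<60)).astype(np.uint8)
    k,l,st,c=cv2.connectedComponentsWithStats(m)
    for i in range(1,k):
        if st[i,4]>8:
            pts=np.argwhere(l==i)[:,::-1].astype(float);q=pts-pts.mean(0);w,V=np.linalg.eigh(q.T@q)
            print(n,c[i],st[i],V[:,1],np.sqrt(w/len(q)))
E
```

```text
R [[-0.9298 -0.0007  0.368 ]
 [-0.368   0.0016 -0.9298]
 [ 0.     -1.     -0.0017]]
BL top [0.6652 0.0653 0.014 ]
FL top [0.5033 0.0646 0.014 ]
FR top [ 0.5117 -0.3213  0.014 ]
FR side [ 0.5111 -0.3248  0.014 ]
BR side [ 0.6658 -0.3229  0.014 ]
FL side [0.5069 0.0592 0.014 ]
red (array([ 0.6324, -0.1518,  0.1093]), np.float64(0.0021976164380214792)) [ 0.6321 -0.1517  0.114 ] [ 0.6297 -0.1571  0.114 ]
wA (array([ 0.6328, -0.2063,  0.113 ]), np.float64(0.0010276099922740345)) [ 0.6331 -0.2062  0.114 ] [ 0.632  -0.2074  0.114 ]
wB (array([ 0.6282, -0.2664,  0.1139]), np.float64(0.0033401732470501096)) [ 0.6264 -0.2663  0.114 ] [ 0.6299 -0.2661  0.114 ]
side [297.8 219.7] [293 218  11   4  20] [-1.      0.0014] [0.9    2.8036]
side [336.1333 226.8889] [330 221  15  11  45] [-0.9072 -0.4208] [3.0663 4.8866]
side [298.8214 226.7857] [295 225   9   5  28] [-0.9365  0.3507] [1.0081 2.2707]
side [223.7227 356.3009] [212 347  26  21 339] [-0.9193  0.3936] [4.8589 6.9592]
top [616.  27.] [616  21   1  13  13] [0. 1.] [0.     3.7417]
top [616.0667  51.5667] [616  38   2  28  30] [0.001 1.   ] [0.2493 7.8089]
top [631.633   54.5459] [619  43  21  27 218] [-0.767  -0.6417] [4.7324 5.5573]
top [616.   72.5] [616  68   1  10  10] [0. 1.] [0.     2.8723]
top [636.5     73.1667] [634  72   6   3  12] [-0.9883 -0.1523] [0.6487 1.6232]
top [625.5714  77.2857] [623  76   6   4  14] [-0.9981  0.0621] [0.8774 1.5002]
top [637.44  79.56] [635  76   5   7  25] [-0.3088  0.9511] [1.2468 1.7142]
top [623.4615  82.6154] [621  81   5   5  13] [0.5383 0.8428] [0.9283 1.3897]
top [635.5682  94.8333] [630  86  10  23 132] [0.1618 0.9868] [2.2902 5.4372]
top [615. 107.] [615  99   1  17  17] [0. 1.] [0.    4.899]
top [326.8085 232.0426] [323 227   8  12  47] [-0.4418  0.8971] [1.4968 3.4081]
top [540.5882 246.8824] [538 242   7  11  17] [0.2435 0.9699] [1.8752 3.7109]
top [427.1124 323.    ] [421 316  13  15  89] [0.0358 0.9994] [2.8797 3.9389]
```

The rack comes out at about (0.586, -0.130), yaw about 0.01, and the corner spans match the given size. The tool points straight down and the jog only turns it about its own axis. To get a lean I will test how the arm behaves at its reach limit, high up and clear of everything.

>>> jog_arm:
  plan: "0 -6 0 0;0 -12 0 0;0 -18 0 0;-3 -22 -4 0;-7 -24 -8 0"

```text
t: 0.72
ee_pos: [0.2745, -0.5042, 0.481]
ee_rot: [-0.381, 2.014, -2.019]
contact_force: [0.7, -0.2, -0.2]
width: 1.002
```

>>> jog_arm:
  plan: "-4 0 -5 0;-8 0 -10 0;-12 0 -15 0;-16 0 -20 0;-20 0 -25 0"

```text
t: 1.35
ee_pos: [0.3666, -0.2034, 0.4792]
ee_rot: [-0.384, 2.015, -2.016]
contact_force: [1.3, 0.5, 1.2]
width: 1.005
```

```bash
python3 - <<'E'
from h import *
s=sensors.read_state();print(s['t'],s['ee_pos'],s['joint_pos']);print(R.from_rotvec(s['ee_rot']).as_matrix())
T=lambda u,v:(280+u/3.4,180+v/3.4)
print("knob top@.083",onz("top",(326.8,232),.083)," side",onz("side",(298.3,222.7),.083),tri((298.3,223),(326.8,232)))
print("plate",onz("top",T(208,70),.108),onz("top",T(200,110),.108),onz("top",T(193,140),.10))
E
```

```text
1.35 [ 0.3666 -0.2034  0.4792] [ 0.5784  0.0804 -0.1534  1.6815  0.0126  1.3806 -0.771 ]
[[-0.9299  0.0001  0.3678]
 [-0.3678 -0.0001 -0.9299]
 [-0.     -1.      0.0001]]
knob top@.083 [ 0.5256 -0.0702  0.083 ]  side [ 0.5319 -0.0793  0.083 ] (array([ 0.5308, -0.0699,  0.0728]), np.float64(0.005651756080994051))
plate [ 0.6442 -0.0969  0.108 ] [ 0.5994 -0.0976  0.108 ] [ 0.5681 -0.097   0.1   ]
```

>>> jog_arm:
  plan: "-4 -3 -5 0;-8 -6 -10 0;-10 -12 -14 0;-10 -18 -14 0;-10 -24 -14 0"

```text
t: 1.98
ee_pos: [0.4084, -0.0383, 0.7036]
ee_rot: [-0.381, 2.012, -2.013]
contact_force: [-83.6, -0.9, 5.5]
width: 0.999
```

>>> jog_arm:
  plan: "0 -6 0 0;0 -12 0 0;0 -18 0 0;0 -24 0 0;0 -30 0 0"

```text
t: 2.6
ee_pos: [0.3997, -0.0376, 0.7277]
ee_rot: [-0.318, 1.972, -2.007]
contact_force: [-0.3, -0.1, -0.2]
width: 0.999
```

```bash
cat > st.py <<'E'
from h import *
s=sensors.read_state();print(s['t'],s['ee_pos'],s['joint_pos'],s['contact_force'],s['width']);print(R.from_rotvec(s['ee_rot']).as_matrix())
E
python3 st.py
```

```text
2.6 [ 0.3997 -0.0376  0.7277] [-0.5165  0.0725  0.6259  1.0377 -0.0478  1.9806 -1.1065] [-0.2722 -0.0751 -0.2302] 0.9988661990767704
[[-0.9276  0.0638  0.3681]
 [-0.3691 -0.0054 -0.9294]
 [-0.0573 -0.9979  0.0286]]
```

>>> jog_arm:
  plan: "0 0.5 0 0;0 1.5 0 0;0 3 0 0;0 4.5 0 0;0 6 0 0"

```text
t: 3.22
ee_pos: [0.4035, -0.0387, 0.6663]
ee_rot: [-0.318, 1.973, -2.009]
contact_force: [-0.2, -0.3, -0.2]
width: 1.002
```

```bash
python3 st.py
```

```text
3.225 [ 0.4035 -0.0387  0.6663] [-0.5428  0.0256  0.596   1.2517 -0.0122  1.8062 -1.1454] [-0.233  -0.3114 -0.1813] 1.001536157771904
[[-0.9284  0.0622  0.3664]
 [-0.3674 -0.0058 -0.93  ]
 [-0.0557 -0.998   0.0282]]
```

>>> jog_arm:
  plan: "0 -1.5 0 0;0 -3 0 0;0 -4.5 0 0;0 -6 0 0;0 -7.5 0 0"

```text
t: 3.85
ee_pos: [0.3988, -0.0384, 0.7314]
ee_rot: [-0.304, 1.965, -2.008]
contact_force: [-0.1, -0.3, -0.6]
width: 1.0
```

>>> jog_arm:
  plan: "0 -6 0 0;0 -12 0 0;0 -18 0 0;0 -24 0 0;0 -30 0 0"

```text
t: 4.47
ee_pos: [0.3902, -0.0398, 0.7551]
ee_rot: [-0.237, 1.924, -2.001]
contact_force: [0.3, 0.2, -0.8]
width: 1.0
```

```bash
python3 st.py
```

```text
4.475 [ 0.3902 -0.0398  0.7551] [-0.9167  0.0306  1.0101  1.0087 -0.027   1.9792 -1.1208] [ 0.3336  0.1542 -0.8396] 0.9998142309442473
[[-0.9236  0.1362  0.3584]
 [-0.3635 -0.0136 -0.9315]
 [-0.122  -0.9906  0.062 ]]
```

>>> jog_arm:
  plan: "0 -20 0 0;0 -30 0 0;0 -40 0 0;0 -50 0 0;0 -60 0 0"

```text
t: 5.1
ee_pos: [0.3705, -0.0394, 0.779]
ee_rot: [-0.177, 1.882, -1.981]
contact_force: [-0.6, -0.4, 0.4]
width: 0.995
```

>>> jog_arm:
  plan: "0 -20 0 0;0 -30 0 0;0 -40 0 0;0 -50 0 0;0 -60 0 0"

```text
t: 5.72
ee_pos: [0.3398, -0.0382, 0.8028]
ee_rot: [-0.111, 1.836, -1.971]
contact_force: [-0.3, -0.6, 0.6]
width: 1.001
```

```bash
python3 st.py
```

```text
5.725 [ 0.3398 -0.0382  0.8028] [ 0.5866 -0.0818 -0.4562  0.9691 -0.0537  1.9798 -1.0972] [-0.278  -0.637   0.6341] 1.0010975481373463
[[-0.8992  0.2619  0.3506]
 [-0.3682 -0.0201 -0.9295]
 [-0.2364 -0.9649  0.1145]]
```

>>> jog_arm:
  plan: "-5 -9 2 0;-10 -18 4 0;-15 -27 6 0;-20 -36 8 0;-25 -45 10 0"

```text
t: 6.35
ee_pos: [0.392, -0.0391, 0.8297]
ee_rot: [-0.045, 1.795, -1.951]
contact_force: [-0.3, -0.8, -0.1]
width: 0.999
```

>>> jog_arm:
  plan: "-5 -9 2 0;-10 -18 4 0;-15 -27 6 0;-20 -36 8 0;-25 -45 10 0"

```text
t: 6.98
ee_pos: [0.4264, -0.0363, 0.8555]
ee_rot: [0.014, 1.747, -1.93]
contact_force: [-0.9, -0.3, -0.3]
width: 1.002
```

```bash
python3 st.py
```

```text
6.975 [ 0.4264 -0.0363  0.8555] [-0.5762  0.0556  0.6884  0.721  -0.0588  1.9798 -1.1225] [-0.9286 -0.3007 -0.298 ] 1.0018269615920752
[[-0.8588  0.3862  0.3366]
 [-0.3733 -0.0217 -0.9275]
 [-0.3509 -0.9222  0.1628]]
```

>>> jog_arm:
  plan: "-5 -9 2 0;-10 -18 4 0;-15 -27 6 0;-20 -36 8 0;-25 -45 10 0"

```text
t: 7.6
ee_pos: [0.4461, -0.0311, 0.8815]
ee_rot: [0.079, 1.7, -1.913]
contact_force: [0.3, 0.3, -0.2]
width: 0.997
```

>>> jog_arm:
  plan: "-6 -8 2 0;-12 -16 4 0;-18 -24 6 0;-24 -32 8 0;-30 -40 10 0"

```text
t: 8.22
ee_pos: [0.4709, -0.0167, 0.9057]
ee_rot: [0.139, 1.652, -1.891]
contact_force: [-0.3, 0.0, 0.1]
width: 0.998
```

>>> jog_arm:
  plan: "-6 -8 2 0;-12 -16 4 0;-18 -24 6 0;-24 -32 8 0;-30 -40 10 0"

```text
t: 8.85
ee_pos: [0.4752, -0.0043, 0.9311]
ee_rot: [0.198, 1.606, -1.867]
contact_force: [0.4, 0.3, 0.0]
width: 0.995
```

```bash
python3 st.py
```

```text
8.85 [ 0.4752 -0.0043  0.9311] [-0.4015  0.1487  0.5217  0.4292 -0.105   1.9807 -1.1725] [0.368  0.2853 0.0391] 0.9950379896427293
[[-0.7717  0.5628  0.2961]
 [-0.3769 -0.0298 -0.9258]
 [-0.5122 -0.8261  0.2351]]
```

Pushing on the reach limit works: the lean stays, and it is now 34.3°. Next I work out the knob angle and the approach.

```bash
cat > go.py <<'E'
import sys
from h import *
RC=np.array([.586,-.130,0]);YAW=.01
Rz=R.from_euler('z',YAW).as_matrix()
n=Rz@[-np.sin(np.radians(35)),0,np.cos(np.radians(35))]; t=Rz@[np.cos(np.radians(35)),0,np.sin(np.radians(35))]; yv=Rz@[0,1,0]
def knob(s): return RC+Rz@[-.063,.062-s,.083]
def plan(s,off,th,adj=(0,0,0)):
    st=sensors.read_state();M=R.from_rotvec(st['ee_rot']).as_matrix()
    tgt=knob(s)+np.array(adj)+n*(off-.011)   # off: grasp point above knob_grip along n
    d=M.T@(tgt-st['ee_pos'])*100; de=th-.65
    w=yv*np.cos(de)+t*np.sin(de)           # wing thickness dir
    c=M.T@w; a=np.arctan2(c[0],c[2]); a=(a+np.pi/2)%np.pi-np.pi/2   # turn about y taking z to w
    print("target",tgt,"at",st['ee_pos'],"shift cm",d.round(2),"turn",a.round(3),"F",st['contact_force'],"w",st['width'])
if __name__=="__main__": plan(*map(float,sys.argv[1:4]),adj=tuple(map(float,sys.argv[4:7])) if len(sys.argv)>4 else (0,0,0))
E
python3 - <<'E'
from go import *
for th in np.arange(0,1.31,.13):
    de=th-.65; L=-t*np.cos(de)+yv*np.sin(de); k=knob(0)+n*.008
    o=[th]
    for nm in("top","side"):
        a,b=proj(nm,np.array([k+L*.023,k-L*.023])); o+=[*(a),*(b),np.degrees(np.arctan2(*(a-b)[::-1]))]
    print(np.round(o,2))
print("meas top axis",np.degrees(np.arctan2(.897,-.442)))
E
python3 go.py 0 .25 1.0;python3 go.py 0 .12 1.0
```

```text
[  0.   328.85 239.02 323.03 228.1   61.92 288.8  226.12 296.64 212.88
 120.65]
[  0.13 328.09 239.3  323.79 227.82  69.49 288.18 225.88 297.26 213.09
 125.35]
[  0.26 327.29 239.48 324.6  227.64  77.21 287.65 225.54 297.81 213.41
 129.92]
[  0.39 326.46 239.56 325.43 227.55  85.06 287.2  225.1  298.27 213.83
 134.46]
[  0.52 325.63 239.54 326.26 227.57  93.02 286.85 224.57 298.64 214.34
 139.06]
[  0.65 324.81 239.42 327.1  227.69 101.04 286.6  223.95 298.91 214.95
 143.84]
[  0.78 324.   239.2  327.91 227.91 109.09 286.45 223.26 299.08 215.63
 148.88]
[  0.91 323.23 238.89 328.69 228.23 117.12 286.41 222.5  299.14 216.39
 154.34]
[  1.04 322.5  238.48 329.42 228.63 125.09 286.48 221.7  299.1  217.19
 160.34]
[  1.17 321.83 238.   330.1  229.12 132.96 286.65 220.86 298.94 218.04
 167.07]
[  1.3  321.23 237.44 330.7  229.69 140.7  286.92 220.   298.68 218.91
 174.7 ]
meas top axis 116.23193993315664
target [ 0.3853 -0.07    0.2788] at [ 0.4752 -0.0043  0.9311] shift cm [ 42.82  49.03 -11.92] turn 0.729 F [0.368  0.2853 0.0391] w 0.9950379896427293
target [ 0.4599 -0.0693  0.1723] at [ 0.4752 -0.0043  0.9311] shift cm [ 42.49  62.02 -12.29] turn 0.729 F [0.368  0.2853 0.0391] w 0.9950379896427293
```

```bash
python3 - <<'E'
import cv2,numpy as np
from plant import vision
t=vision.snapshot("top")[...,::-1][215:250,300:355]; s=vision.snapshot("side")[...,::-1][200:245,275:325]
t=cv2.resize(t,(770,490),interpolation=cv2.INTER_CUBIC)[:, :400+200]; s=cv2.resize(s,(600,540),interpolation=cv2.INTER_CUBIC)
t=cv2.resize(t,(400,327));s=cv2.resize(s,(400,360));c=np.zeros((360,800,3),np.uint8);c[:327,:400]=t;c[:,400:]=s
cv2.imwrite("pics/k1.png",c)
E
```

```text
(no output)
```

View pics/k1.png

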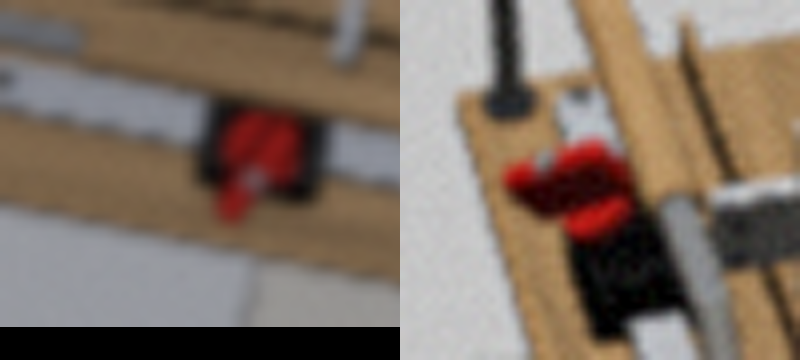

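The knob wing runs from about (289,222) to (300.6,219) in the side view and from (325,238) to (330.5,227) in the top view, which puts the knob near 1.0 rad (locked). Triangulating its midpoint and starting down.

```bash
python3 - <<'E'
from go import *
print(tri((294.7,220.3),(327.9,232.5)), knob(0)+n*.008)
E
```

```text
(array([ 0.5227, -0.0747,  0.0905]), np.float64(0.0005106409574253353)) [ 0.5178 -0.0687  0.0896]
```

>>> jog_arm:
  plan: "4 4.5 -1.2 0.15;8 9 -2.4 0.3;12 13.5 -3.6 0.45;16 18 -4.8 0.6;20 22.5 -6 0.73"
  gripper: 6

```text
t: 9.57
ee_pos: [0.4339, -0.028, 0.6609]
ee_rot: [0.973, 2.058, -1.9]
contact_force: [1.1, -0.5, -0.3]
width: 0.7
```

```bash
python3 go.py 0.004 .2 1.0; python3 st.py
```

```text
target [ 0.414  -0.0737  0.2378] at [ 0.4339 -0.028   0.6609] shift cm [22.76 33.93 12.06] turn -0.005 F [ 1.0781 -0.5185 -0.2857] w 0.7003633881992876
9.575 [ 0.4339 -0.028   0.6609] [-0.6756 -0.3015  0.3711  1.6551  0.3183  1.2032 -2.2431] [ 1.0781 -0.5185 -0.2857] 0.7003633881992876
[[-0.7711  0.564  -0.2956]
 [ 0.3396 -0.0285 -0.9401]
 [-0.5386 -0.8253 -0.1696]]
```

>>> jog_arm:
  plan: "3 4.5 1.6 0;6 9 3.2 0;9 13.5 4.8 0;12 18 6.4 0;15 22.5 8 0"

```text
t: 10.2
ee_pos: [0.4217, -0.0598, 0.3818]
ee_rot: [0.97, 2.056, -1.9]
contact_force: [1.3, -0.5, -0.7]
width: 0.7
```

```bash
python3 go.py 0.004 .12 1.0 .003 0 0; python3 st.py
```

```text
target [ 0.4629 -0.0733  0.1723] at [ 0.4217 -0.0598  0.3818] shift cm [ 7.67 19.65  3.58] turn -0.002 F [ 1.2911 -0.4955 -0.7382] w 0.7003463183554323
10.2 [ 0.4217 -0.0598  0.3818] [-0.6297 -0.2     0.5842  2.3517  0.4128  0.3821 -2.2833] [ 1.2911 -0.4955 -0.7382] 0.7003463183554323
[[-0.7715  0.5645 -0.2934]
 [ 0.3369 -0.0287 -0.9411]
 [-0.5397 -0.8249 -0.168 ]]
```

>>> jog_arm:
  plan: "1 4 0.8 0;2.5 8 1.6 0;4.5 12 2.4 0;6.5 16 3.2 0;7.6 18 3.6 0"

```text
t: 10.82
ee_pos: [0.4277, -0.0657, 0.3145]
ee_rot: [0.95, 2.068, -1.918]
contact_force: [-0.3, -0.5, -0.3]
width: 0.702
```

```bash
python3 go.py 0.004 .006 1.0 .003 0 0; python3 st.py; python3 - <<'E'
import cv2,numpy as np
from plant import vision
s=vision.snapshot("side")[...,::-1][130:290,220:400];t=vision.snapshot("top")[...,::-1][200:270,280:360]
s=cv2.resize(s,None,fx=2.5,fy=2.5,interpolation=3);t=cv2.resize(t,None,fx=4.3,fy=4.3,interpolation=3)
c=np.zeros((400,450+344,3),np.uint8);c[:,:450]=s;c[:t.shape[0],450:]=t;cv2.imwrite("pics/a2.png",c)
E
```

```text
target [ 0.5283 -0.0726  0.0789] at [ 0.4277 -0.0657  0.3145] shift cm [ 4.22 25.23  1.49] turn 0.001 F [-0.3398 -0.4754 -0.3421] w 0.7023861808866493
10.825 [ 0.4277 -0.0657  0.3145] [-1.3589 -0.1792  1.323   2.4668  0.9889  0.2331 -2.8251] [-0.3398 -0.4754 -0.3421] 0.7023861808866493
[[-0.7838  0.547  -0.2941]
 [ 0.3344 -0.0274 -0.942 ]
 [-0.5233 -0.8367 -0.1614]]
```

View pics/a2.png

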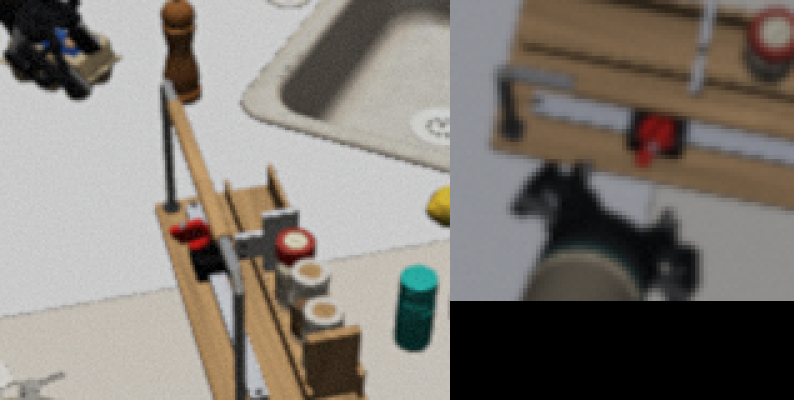

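The arm is folded against its limits here: j3, j4 and j6 are all saturated. I'll fit the kinematics from the logged samples to find a feasible approach.

```bash
cat > kin.py <<'E'
from h import *
import itertools
D=[([1.1282,.6293,.0384,1.5183,-.027,.9963,-.02],[.239,-.6039,.2385],[-.3846,2.0173,-2.0137]),
([.5784,.0804,-.1534,1.6815,.0126,1.3806,-.771],[.3666,-.2034,.4792],[-.384,2.015,-2.016]),
([-.5165,.0725,.6259,1.0377,-.0478,1.9806,-1.1065],[.3997,-.0376,.7277],[-.318,1.972,-2.007]),
([-.5428,.0256,.596,1.2517,-.0122,1.8062,-1.1454],[.4035,-.0387,.6663],[-.318,1.973,-2.009]),
([-.9167,.0306,1.0101,1.0087,-.027,1.9792,-1.1208],[.3902,-.0398,.7551],[-.237,1.924,-2.001]),
([.5866,-.0818,-.4562,.9691,-.0537,1.9798,-1.0972],[.3398,-.0382,.8028],[-.111,1.836,-1.971]),
([-.5762,.0556,.6884,.721,-.0588,1.9798,-1.1225],[.4264,-.0363,.8555],[.014,1.747,-1.93]),
([-.4015,.1487,.5217,.4292,-.105,1.9807,-1.1725],[.4752,-.0043,.9311],[.198,1.606,-1.867]),
([-.6756,-.3015,.3711,1.6551,.3183,1.2032,-2.2431],[.4339,-.028,.6609],[.973,2.058,-1.9]),
([-.6297,-.2,.5842,2.3517,.4128,.3821,-2.2833],[.4217,-.0598,.3818],[.97,2.056,-1.9]),
([-1.3589,-.1792,1.323,2.4668,.9889,.2331,-2.8251],[.4277,-.0657,.3145],[.95,2.068,-1.918])]
e=lambda a,q:R.from_euler(a,q)
def fk(q,p,sg):
    h,a0,a1,L1,a2,L2,a3,L3=p; s3,s5,s7=sg
    M=e('z',-q[0]);x=np.array([0,0,h])+M.apply([a0,0,0])
    M=M*e('y',q[1]);x=x+M.apply([a1,0,L1]);M=M*e('z',s3*q[2])*e('y',q[3]);x=x+M.apply([a2,0,L2])
    M=M*e('z',s5*q[4])*e('y',q[5]);x=x+M.apply([a3,0,L3]);M=M*e('z',s7*q[6])
    return x,M
def fit():
    best=None
    for sg in itertools.product((1,-1),repeat=3):
        def f(p):
            o=[]
            for q,x,r in D:
                X,M=fk(q,p,sg);Y=R.from_rotvec(r).as_matrix()[:,1];o+=[*(X-x),*(.2*(M.as_matrix()[:,2]-Y))]
            return np.array(o)
        r=least_squares(f,[.3,0,0,.4,0,.4,0,.25])
        if best is None or r.cost<best[0]: best=(r.cost,r.x,sg,f(r.x))
    return best
if __name__=="__main__":
    b=fit();print(b[0],b[1],b[2]);print(np.abs(b[3]).max())
    for q,x,r in D: 
        M=fk(q,b[1],b[2])[1].as_matrix();T=R.from_rotvec(r).as_matrix();print((M.T@T).round(2).tolist())
E
python3 kin.py
```

```text
0.002378712519080134 [ 0.3428 -0.0114 -0.0168  0.5689  0.001   0.3873 -0.0156  0.3643] (-1, -1, 1)
0.03950780853750064
[[0.04, -0.0, -1.0], [-1.0, 0.0, -0.04], [0.0, 1.0, -0.0]]
[[1.0, 0.0, -0.03], [-0.03, -0.0, -1.0], [-0.0, 1.0, -0.0]]
[[0.8, 0.0, 0.6], [0.6, 0.0, -0.8], [-0.0, 1.0, 0.0]]
[[0.75, 0.0, 0.66], [0.66, -0.0, -0.75], [-0.0, 1.0, -0.0]]
[[0.78, -0.0, 0.62], [0.62, 0.0, -0.78], [0.0, 1.0, 0.0]]
[[0.81, 0.0, 0.58], [0.58, 0.0, -0.81], [-0.0, 1.0, 0.0]]
[[0.78, -0.0, 0.62], [0.62, -0.0, -0.78], [0.0, 1.0, -0.0]]
[[0.71, -0.0, 0.7], [0.7, 0.0, -0.71], [-0.0, 1.0, 0.0]]
[[-0.97, 0.0, 0.22], [0.22, -0.0, 0.97], [0.0, 1.0, 0.0]]
[[-0.99, 0.0, 0.15], [0.15, -0.0, 0.99], [0.0, 1.0, 0.0]]
[[-0.59, -0.0, -0.81], [-0.81, -0.0, 0.59], [-0.0, 1.0, -0.0]]
```

```bash
cat > kin2.py <<'E'
from kin import D,e,R,np,least_squares
SG=[-1,1,-1,1,-1,1,-1];AX='zyzyzyz'
def frames(q):
    M=R.identity();o=[]
    for i in range(7): M=M*e(AX[i],SG[i]*q[i]);o.append(M)
    return o
# vectors: world z const; frame0 xz; frame2 xyz ; frame4 xyz ; frame6 z only + frame5 x
def cols(q):
    F=frames(q);c=[np.array([0,0,1.])]
    c+=[F[0].apply(v) for v in([1,0,0],[0,1,0])]
    for k in(2,4): c+=[F[k].apply(v) for v in np.eye(3)]
    c+=[F[5].apply(v) for v in([1,0,0],[0,1,0],[0,0,1])]
    return np.array(c).T
A=np.vstack([cols(q) for q,_,_ in D]);b=np.hstack([x for _,x,_ in D])
V=np.linalg.lstsq(A,b,rcond=None)[0];RES=(A@V-b).reshape(-1,3)
Q6=np.mean([np.zeros(3)],0)
lo=np.array([-3.06,-.37,-1.25,.18,-1.1,.23,-2.94]);hi=np.array([3.06,2.12,1.32,2.47,4.24,1.98,2.94])
# tool in frame6: columns x,y,z
TF=R.from_matrix([[0,0,-1],[-1,0,0],[0,1,0]])
def fk(q): return cols(q)@V, frames(q)[6]*TF
def ik(x,M,q0,reg=.02):
    def f(q):
        X,Rm=fk(q);return np.r_[(X-x)*20,(Rm.inv()*M).as_rotvec()*4,(q-q0)*reg]
    r=least_squares(f,np.clip(q0,lo+.03,hi-.03),bounds=(lo+.02,hi-.02));X,Rm=fk(r.x)
    return r.x,np.linalg.norm(X-x),np.linalg.norm((Rm.inv()*M).as_rotvec())
if __name__=="__main__":
    print(V);print(np.abs(RES).max(1))
    print([ (frames(q)[6].inv()*R.from_rotvec(r)).as_matrix().round(2).tolist() for q,_,r in D[::4]])
    from go import knob,n,t,yv
    q0=np.array([-.2,0,.2,2.1,.1,.6,.8])
    def Mt(th,half):
        de=th-.65;w=yv*np.cos(de)+t*np.sin(de);w=w*half;y=-n;return R.from_matrix(np.c_[np.cross(y,w),y,w])
    for half in(1,-1):
      for s in(.004,.068):
        for th in(.2,1.0,1.25):
          for off in(.006,.06,.12,.16,.2):
            B=min((ik(knob(s)+n*(off-.011)+[.004,0,0],Mt(th,half),np.r_[a,-.1,-a,2.1,.1,.6,b]) for a in(-.6,0,.6) for b in(-2,1)),key=lambda r:r[1]*10+r[2])
            print(half,s,th,off,B[0],round(B[1],4),round(B[2],3))
E
python3 kin2.py
```

```text
[ 0.3362  0.0001 -0.0115 -0.     -0.0163  0.5591  0.     -0.0001  0.3821
 -0.     -0.0001  0.342 ]
[0. 0. 0. 0. 0. 0. 0. 0. 0. 0. 0.]
[[[0.0, -0.0, -1.0], [-1.0, 0.0, -0.0], [0.0, 1.0, -0.0]], [[-0.0, 0.0, -1.0], [-1.0, 0.0, 0.0], [0.0, 1.0, 0.0]], [[-0.0, 0.0, -1.0], [-1.0, 0.0, 0.0], [0.0, 1.0, 0.0]]]
1 0.004 0.2 0.006 [ 0.8709  1.1218 -1.23    2.45    2.1996  1.0596  0.191 ] 0.0035 0.026
1 0.004 0.2 0.06 [ 0.9155  0.9212 -1.23    2.45    2.042   0.852   0.2345] 0.0096 0.079
1 0.004 0.2 0.12 [ 0.9935  0.6964 -1.23    2.45    1.854   0.6196  0.3475] 0.0134 0.114
1 0.004 0.2 0.16 [ 1.0694  0.5397 -1.23    2.45    1.6908  0.4585  0.4879] 0.0146 0.125
1 0.004 0.2 0.2 [ 1.1761  0.3711 -1.23    2.45    1.4058  0.2877  0.7741] 0.0148 0.124
1 0.004 1.0 0.006 [ 0.871   1.1218 -1.23    2.45    2.1996  1.0596 -0.609 ] 0.0035 0.026
1 0.004 1.0 0.06 [ 0.9155  0.9212 -1.23    2.45    2.042   0.852  -0.5655] 0.0096 0.079
1 0.004 1.0 0.12 [ 0.9935  0.6964 -1.23    2.45    1.854   0.6196 -0.4525] 0.0134 0.114
1 0.004 1.0 0.16 [ 1.0695  0.5397 -1.23    2.45    1.6908  0.4584 -0.312 ] 0.0146 0.125
1 
[... 3808 characters left out ...]
.0 0.12 [ 1.1453  0.5993 -1.0119  2.3359  1.4534  0.25   -2.92  ] 0.0148 0.189
-1 0.068 1.0 0.16 [ 1.2704  0.5266 -1.1355  2.3883  1.4232  0.25   -2.92  ] 0.0122 0.146
-1 0.068 1.0 0.2 [ 0.6543  0.215  -0.2185  2.402  -1.08    0.25   -0.4198] 0.0127 0.143
-1 0.068 1.25 0.006 [ 0.8959  0.9433 -0.9009  2.4305  2.5105  0.7507  2.0812] 0.0 0.0
-1 0.068 1.25 0.06 [ 1.0958  0.959  -1.23    2.45    2.1432  0.8024  2.428 ] 0.0038 0.031
-1 0.068 1.25 0.12 [ 1.1855  0.7429 -1.23    2.45    1.9813  0.5645  2.5216] 0.0076 0.065
-1 0.068 1.25 0.16 [ 1.2667  0.5944 -1.23    2.45    1.8441  0.4001  2.6381] 0.0088 0.075
-1 0.068 1.25 0.2 [ 1.3548  0.4399 -1.23    2.45    1.6052  0.25    2.8619] 0.0089 0.076
```

The kinematic model fits exactly. With this lean the knob is only reachable with the wrist flipped (j5 around 2 to π). Now checking which leans and approach paths are feasible.

```bash
cat > feas.py <<'E'
from kin2 import *
from go import knob,n,t,yv
def Mo(a,phi,th,half=1):
    y=np.array([np.sin(a)*np.cos(phi),np.sin(a)*np.sin(phi),-np.cos(a)])
    de=th-.65;w=(yv*np.cos(de)+t*np.sin(de))*half;w=w-y*(w@y);w/=np.linalg.norm(w)
    return R.from_matrix(np.c_[np.cross(y,w),y,w])
if __name__=="__main__":
    rng=np.random.default_rng(0)
    for a in(24,27,30,33):
      for phi in(-15,0,15):
        for s in(.004,.068):
          o=[]
          for off in(.006,.05,.1,.15):
            M=Mo(np.radians(a),np.radians(phi),.65);y=M.as_matrix()[:,1];x=knob(s)-y*(off-.011)+[.004,0,0];sol=[]
            for k in range(10):
                q,e1,e2=ik(x,M,rng.uniform(lo,hi)*[.4,1,1,1,1,1,.5],.002)
                if e1<.001 and e2<.01: sol.append(q)
            o.append(len(sol))
            if off==.006 and sol: S=np.array(sol);rg=np.r_[S.min(0)[[2,4,6]],S.max(0)[[2,4,6]]]
          print(a,phi,s,o,"j3,5,7 range",rg if o[0] else "-")
E
python3 feas.py
```

```text
24 -15 0.004 [7, 9, 8, 5] j3,5,7 range [-1.2042  1.8539 -1.7553  0.2431  3.3245 -0.116 ]
24 -15 0.068 [9, 9, 10, 7] j3,5,7 range [-1.23    1.8566 -1.4496  0.0724  3.1868  0.0613]
24 0 0.004 [8, 8, 8, 4] j3,5,7 range [-1.23    1.8821 -1.3188 -0.1341  3.022  -0.0401]
24 0 0.068 [7, 8, 6, 6] j3,5,7 range [-1.23    1.8525 -0.7468 -0.3865  2.6264  0.1545]
24 15 0.004 [7, 8, 5, 6] j3,5,7 range [-1.23    1.8363 -1.7593 -0.1324  3.5586  0.0919]
24 15 0.068 [8, 5, 2, 8] j3,5,7 range [-1.23    1.755  -2.3035  0.109   4.22    0.3237]
27 -15 0.004 [8, 9, 8, 8] j3,5,7 range [-1.2297  1.9337 -1.7222  0.262   3.2694 -0.1928]
27 -15 0.068 [9, 9, 8, 8] j3,5,7 range [-1.23    1.952  -1.466   0.0914  3.1908 -0.0279]
27 0 0.004 [9, 8, 7, 7] j3,5,7 range [-1.23    1.9868 -1.1105 -0.2905  2.8356 -0.125 ]
27 0 0.068 [10, 8, 8, 5] j3,5,7 range [-1.23    1.9641 -0.8157 -0.4408  2.7178  0.0687]
27 15 0.004 [9, 6, 9, 8] j3,5,7 range [-1.23    1.952  -1.3731 -0.3018  3.2157  0.0137]
27 15 0.068 [9, 6, 4, 7] j3,5,7 range [-1.23    1.8675 -1.5951 -0.2634  3.5769  0.2507]
30 -15 0.004 [8, 8, 0, 0] j3,5,7 range [-0
[... 314 characters left out ...]
15 0.004 [8, 7, 7, 8] j3,5,7 range [-1.23    2.0676 -0.9154 -0.5752  2.8213 -0.059 ]
30 15 0.068 [7, 4, 6, 6] j3,5,7 range [-1.23    1.9838 -1.6404 -0.2161  3.6528  0.1786]
33 -15 0.004 [9, 0, 0, 0] j3,5,7 range [-1.23    2.0779 -0.3388 -1.23    2.0779 -0.3388]
33 -15 0.068 [9, 0, 0, 0] j3,5,7 range [-1.2282  2.1289 -1.3924  0.0377  3.098  -0.1849]
33 0 0.004 [8, 0, 0, 0] j3,5,7 range [-1.23    2.1752 -0.2613 -1.23    2.1752 -0.2613]
33 0 0.068 [9, 7, 0, 0] j3,5,7 range [-1.1993  2.1981 -1.0622 -0.3903  2.9988 -0.1077]
33 15 0.004 [8, 9, 0, 0] j3,5,7 range [-1.1528  2.2408 -1.4734 -0.2482  3.3807 -0.2001]
33 15 0.068 [7, 9, 9, 8] j3,5,7 range [-1.23    2.1007 -0.536  -0.7812  2.6629  0.1112]
```

```bash
cat > curve.py <<'E'
from feas import *
rng=np.random.default_rng(1)
for a in(27,31):
  for off in(.15,.25,.32,.40):
    M=Mo(np.radians(a),0,.65,1);y=M.as_matrix()[:,1];x=knob(.004)-y*(off-.011)+[.004,0,0];S=[]
    for k in range(40):
        q,e1,e2=ik(x,M,rng.uniform(lo,hi)*[.5,1,1,1,1,1,.6],.002)
        if e1<.001 and e2<.01:S.append(q)
    S=np.array(sorted(S,key=lambda q:q[2]))
    print(a,off,x,len(S))
    if len(S): print(S[::max(1,len(S)//7)][:, :].round(2))
E
python3 curve.py
```

```text
27 0.15 [ 0.4633 -0.0726  0.2068] 28
[[ 1.    0.57 -1.23  2.43  1.65  0.55  0.03]
 [ 1.    0.57 -1.23  2.43  1.65  0.55  0.03]
 [ 0.86  0.46 -0.98  2.43  1.73  0.37 -0.04]
 [ 0.74  0.4  -0.8   2.43  1.83  0.27 -0.13]
 [ 0.72  0.39 -0.76  2.43  1.85  0.25 -0.16]
 [ 0.72  0.39 -0.76  2.43  1.85  0.25 -0.16]
 [ 0.72  0.39 -0.76  2.43  1.85  0.25 -0.16]]
27 0.25 [ 0.4179 -0.0726  0.296 ] 29
[[ 1.28  0.15 -1.23  2.38  0.39  0.26  1.32]
 [ 1.28  0.15 -1.23  2.38  0.39  0.26  1.32]
 [ 1.28  0.15 -1.23  2.38  0.39  0.26  1.32]
 [ 1.28  0.15 -1.23  2.38  0.39  0.26  1.32]
 [-0.3   0.05  0.5   2.41 -0.45  0.25  2.18]
 [-0.31  0.05  0.5   2.41 -0.45  0.25  2.18]
 [-0.31  0.05  0.5   2.41 -0.45  0.25  2.18]
 [-0.54  0.05  0.75  2.41 -0.52  0.26  2.26]]
27 0.32 [ 0.3861 -0.0726  0.3583] 29
[[ 0.67 -0.12 -0.42  2.32 -0.34  0.49  2.09]
 [ 0.31 -0.12 -0.11  2.33 -0.23  0.48  1.96]
 [ 0.12 -0.12  0.06  2.33 -0.16  0.47  1.89]
 [-0.21 -0.14  0.34  2.34 -0.04  0.47  1.75]
 [-0.76 -0.22  0.76  2.34  0.3   0.5   1.38]
 [-1.08 -0.35  0.92  2.35  0.61  0.61  1.01]
 [-1.08 -0.35  0.92  2.35  0.61  0.61  1.0
[... 657 characters left out ...]
6  0.63  2.45  0.35  0.38  1.33]
 [-0.83 -0.32  0.75  2.45  0.59  0.44  1.06]
 [-0.9  -0.35  0.78  2.45  0.66  0.48  0.97]
 [-0.9  -0.35  0.78  2.45  0.66  0.48  0.97]
 [-0.9  -0.35  0.78  2.45  0.66  0.48  0.97]
 [-0.9  -0.35  0.78  2.45  0.66  0.48  0.97]]
31 0.4 [ 0.3261 -0.0726  0.4164] 26
[[ 0.52 -0.33 -0.14  2.32 -0.38  0.67  2.19]
 [ 0.1  -0.35  0.11  2.33 -0.12  0.64  1.86]
 [ 0.1  -0.35  0.11  2.33 -0.12  0.64  1.86]
 [ 0.1  -0.35  0.11  2.33 -0.12  0.64  1.86]
 [ 0.1  -0.35  0.11  2.33 -0.12  0.64  1.86]
 [ 0.1  -0.35  0.11  2.33 -0.12  0.64  1.86]
 [ 0.1  -0.35  0.11  2.33 -0.12  0.64  1.86]
 [ 0.1  -0.35  0.11  2.33 -0.12  0.64  1.86]
 [ 0.1  -0.35  0.11  2.33 -0.12  0.64  1.86]]
```

>>> jog_arm:
  plan: "0 -1 0 -0.18;0 -2 0 -0.36;0 -3 0 -0.54;0 -4 0 -0.72;0 -4 0 -0.9"

```text
t: 11.55
ee_pos: [0.4054, -0.068, 0.3483]
ee_rot: [0.02, 1.501, -1.839]
contact_force: [0.7, 0.2, -0.3]
width: 0.702
```

```bash
python3 st.py
```

```text
11.55 [ 0.4054 -0.068   0.3483] [-1.2027 -0.3665  0.9549  2.4327  0.9705  0.5324 -1.9806] [ 0.6816  0.2435 -0.2516] 0.70222509857085
[[-0.7194  0.5473  0.4277]
 [-0.5286 -0.0319 -0.8483]
 [-0.4506 -0.8363  0.3123]]
```

>>> jog_arm:
  plan: "0 0 0 -0.18;0 0 0 -0.36;0 0 0 -0.54;0 0 0 -0.72;0 0 0 -0.9"

```text
t: 12.18
ee_pos: [0.4053, -0.068, 0.3478]
ee_rot: [-0.711, 0.849, -1.512]
contact_force: [0.4, -0.8, 0.9]
width: 0.706
```

>>> jog_arm:
  plan: "0 0 0 -0.18;0 0 0 -0.36;0 0 0 -0.54;0 0 0 -0.72;0 0 0 -0.9"

```text
t: 12.8
ee_pos: [0.4053, -0.068, 0.3478]
ee_rot: [-1.247, 0.159, -1.011]
contact_force: [0.4, 1.3, -0.0]
width: 0.702
```

```bash
python3 st.py; python3 go.py 0.004 .2 1.0 .003 0 0
```

```text
12.8 [ 0.4053 -0.068   0.3478] [-1.2131 -0.3708  0.9588  2.4332  0.9779  0.5396 -0.1896] [ 0.4164  1.3206 -0.0336] 0.7020435205459371
[[ 0.5806  0.5464  0.6036]
 [-0.7055 -0.0325  0.708 ]
 [ 0.4065 -0.8369  0.3666]]
target [ 0.417  -0.0737  0.2378] at [ 0.4053 -0.068   0.3478] shift cm [-3.39  9.86 -3.73] turn -0.442 F [ 0.4164  1.3206 -0.0336] w 0.7020435205459371
```

>>> jog_arm:
  plan: "-0.2 1 -0.3 -0.15;-0.4 2 -0.6 -0.3;-0.6 3 -0.9 -0.44;-0.8 4 -1.2 -0.44;-1 5 -1.5 -0.44"

```text
t: 13.42
ee_pos: [0.4276, -0.0756, 0.3067]
ee_rot: [-1.438, -0.168, -0.709]
contact_force: [0.5, -0.1, -0.2]
width: 0.699
```

```bash
python3 st.py; python3 go.py 0.004 .2 1.0 .003 0 0
```

```text
13.425 [ 0.4276 -0.0756  0.3067] [-1.5264 -0.3742  1.3186  2.4665  1.2512  0.4795  0.0215] [ 0.5413 -0.0876 -0.2355] 0.6993547989782661
[[ 0.7875  0.5359  0.3045]
 [-0.3428 -0.0298  0.9389]
 [ 0.5122 -0.8438  0.1603]]
target [ 0.417  -0.0737  0.2378] at [ 0.4276 -0.0756  0.3067] shift cm [-4.43  5.24 -1.25] turn -0.008 F [ 0.5413 -0.0876 -0.2355] w 0.6993547989782661
```

```bash
cat > side.py <<'E'
from feas import *
rng=np.random.default_rng(1)
for a in(28,32):
 M=Mo(np.radians(a),-.05,1.0,1)
 for x in((.42,-.45,.3),(.42,-.6,.3),(.42,.3,.3),(.42,.45,.3)):
    S=[]
    for k in range(30):
        q,e1,e2=ik(np.array(x),M,rng.uniform(lo,hi)*[.5,1,1,1,1,1,.6],.002)
        if e1<.001 and e2<.01:S.append(q)
    S=np.array(sorted(S,key=lambda q:q[2]));print(a,x,len(S))
    if len(S):
      print(S[::max(1,len(S)//5)].round(2))
      for q in S[::max(1,len(S)//5)]:
        g=q.copy();o=[]
        for k in range(1,31):   # across to off .2, then down to the knob
            p1=knob(.004)-M.as_matrix()[:,1]*.19
            p=np.array(x)+(p1-x)*k/15 if k<=15 else p1+(M.as_matrix()[:,1])*.184*(k-15)/15
            g,e1,e2=ik(p,M,g,.05);o.append(max(e1*1000,e2*57))
        print("  maxerr",max(o[:15]).round(1),max(o[15:]).round(1),"end",o[-1].round(1),g.round(2))
E
python3 side.py
```

```text
28 (0.42, -0.45, 0.3) 22
[[ 1.74  0.68 -1.23  1.85  0.56  0.67  1.57]
 [ 1.74  0.68 -1.23  1.85  0.56  0.67  1.57]
 [ 1.74  0.68 -1.23  1.85  0.56  0.67  1.57]
 [ 1.74  0.68 -1.23  1.85  0.56  0.67  1.57]
 [ 1.61  0.55 -0.95  1.85  0.19  0.58  1.91]
 [ 1.24  0.42 -0.36  1.86 -0.41  0.6   2.47]]
  maxerr 0.1 1.4 end 0.0 [ 0.81  0.98 -1.15  2.41  2.04  0.92 -0.59]
  maxerr 0.1 1.4 end 0.0 [ 0.81  0.98 -1.15  2.41  2.04  0.92 -0.59]
  maxerr 0.1 1.4 end 0.0 [ 0.81  0.98 -1.15  2.41  2.04  0.92 -0.59]
  maxerr 0.1 1.4 end 0.0 [ 0.81  0.98 -1.15  2.41  2.04  0.92 -0.59]
  maxerr 0.1 1.4 end 0.0 [ 0.81  0.98 -1.15  2.41  2.04  0.92 -0.59]
  maxerr 4.6 18.0 end 18.0 [-0.07  0.63  0.28  2.17 -1.08  0.25  2.41]
28 (0.42, -0.6, 0.3) 18
[[ 1.71  0.88 -1.23  1.48  0.62  0.92  1.75]
 [ 1.71  0.88 -1.23  1.48  0.62  0.92  1.75]
 [ 1.71  0.87 -1.21  1.48  0.59  0.91  1.77]
 [ 1.64  0.78 -0.99  1.49  0.35  0.83  1.95]
 [ 1.5   0.68 -0.69  1.49  0.03  0.79  2.2 ]
 [ 1.07  0.6   0.07  1.5  -0.62  0.89  2.71]]
  maxerr 0.1 1.4 end 0.0 [ 0.81  0.98 -1.15  2.41  2.04  0.92 -0.59]
  maxerr 0.1 1.4 end 0.0
[... 4005 characters left out ...]
, 0.3) 23
[[-0.4   0.71 -1.23  1.85  1.27  1.39 -0.85]
 [-0.44  0.66 -1.14  1.85  1.23  1.32 -0.82]
 [-0.62  0.53 -0.78  1.86  1.09  1.09 -0.73]
 [-0.94  0.44 -0.3   1.87  0.9   0.88 -0.58]
 [-1.2   0.43  0.08  1.88  0.74  0.75 -0.44]
 [-1.49  0.47  0.5   1.88  0.48  0.64 -0.2 ]]
  maxerr 10.1 9.9 end 2.0 [ 0.84  1.06 -1.23  2.45  2.1   1.05 -0.61]
  maxerr 10.1 9.9 end 2.0 [ 0.84  1.06 -1.23  2.45  2.1   1.05 -0.61]
  maxerr 10.1 9.9 end 2.0 [ 0.84  1.06 -1.23  2.45  2.1   1.05 -0.61]
  maxerr 10.1 9.9 end 2.0 [ 0.84  1.06 -1.23  2.45  2.1   1.05 -0.61]
  maxerr 10.1 9.9 end 2.0 [ 0.84  1.06 -1.23  2.45  2.1   1.05 -0.61]
  maxerr 10.1 9.9 end 2.0 [ 0.84  1.06 -1.23  2.45  2.1   1.05 -0.61]
```

Key finding: going out to the left side (y ≈ 0.3) and coming back leads smoothly into the flipped-wrist branch.

>>> jog_arm:
  plan: "-2.1 -0.3 5.8 0;-4.2 -0.5 11.6 0;-6.3 -0.7 17.3 0;-8.4 -0.9 23 0;-10.5 -1 29 0"

```text
t: 14.05
ee_pos: [0.4272, 0.2289, 0.3074]
ee_rot: [-1.44, -0.169, -0.709]
contact_force: [0.9, -0.6, 0.9]
width: 0.696
```

```bash
python3 st.py
```

```text
14.05 [0.4272 0.2289 0.3074] [-1.6409  0.2624  0.9799  2.287   0.5427  0.3355  0.0081] [ 0.8544 -0.6131  0.8756] 0.6956483364154276
[[ 0.7875  0.536   0.3043]
 [-0.3417 -0.0313  0.9393]
 [ 0.513  -0.8437  0.1585]]
```

```bash
cat > sim.py <<'E'
from feas import *
s=sensors=None
from h import sensors
st=sensors.read_state();q0=np.array(st['joint_pos']);x0=np.array(st['ee_pos']);M0=R.from_rotvec(st['ee_rot'])
def run(way,reg=.05,step=.03):
    q=np.clip(q0,lo+.021,hi-.021);x=x0;M=M0
    for w in way:
        w=np.array(w);N=max(1,int(np.linalg.norm(w-x)/step))
        for k in range(1,N+1):
            q,e1,e2=ik(x+(w-x)/(N-k+1),M,q,reg);x,M=fk(q)
        y=M.as_matrix()[:,1];print(w,"->",x.round(3),"lean",np.degrees(np.arccos(-y[2])).round(1),"az",np.degrees(np.arctan2(y[1],y[0])).round(1),q.round(2))
    return q
if __name__=="__main__":
    kn=knob(.004)+[.003,0,0]
    for m,w in {"left":[(.43,.35,.31),(.43,.0,.25)],"leftfar":[(.45,.45,.25),(.45,0,.22)],"leftlow":[(.45,.3,.2),(.45,.0,.22)],"down":[(.45,.2,.2),(.46,0,.2)]}.items():
        print(m);run(w+[(.463,-.073,.207),(.49,-.073,.15),kn+n*-.005])
E
python3 sim.py
```

```text
left
[0.43 0.35 0.31] -> [0.43 0.35 0.31] lean 32.5 az -3.3 [-1.63  0.4   0.81  2.07  0.38  0.48  0.  ]
[0.43 0.   0.25] -> [0.432 0.    0.252] lean 27.3 az -6.1 [ 0.82  0.33 -1.23  2.45  1.39  0.51 -0.36]
[ 0.463 -0.073  0.207] -> [ 0.463 -0.073  0.207] lean 27.1 az -6.1 [ 0.92  0.53 -1.17  2.44  1.67  0.56 -0.4 ]
[ 0.49  -0.073  0.15 ] -> [ 0.49  -0.073  0.15 ] lean 27.1 az -6.1 [ 0.82  0.73 -1.12  2.43  1.88  0.74 -0.57]
[ 0.5283 -0.0726  0.0789] -> [ 0.528 -0.073  0.079] lean 27.1 az -6.1 [ 0.74  0.95 -1.05  2.38  2.05  0.87 -0.64]
leftfar
[0.45 0.45 0.25] -> [0.45 0.45 0.25] lean 32.5 az -3.3 [-1.53  0.6   0.67  1.91  0.29  0.47 -0.03]
[0.45 0.   0.22] -> [0.452 0.    0.221] lean 27.0 az -6.9 [ 0.73  0.48 -1.23  2.45  1.55  0.66 -0.53]
[ 0.463 -0.073  0.207] -> [ 0.463 -0.073  0.207] lean 27.0 az -6.9 [ 0.91  0.53 -1.18  2.44  1.66  0.58 -0.4 ]
[ 0.49  -0.073  0.15 ] -> [ 0.49  -0.073  0.15 ] lean 27.0 az -6.9 [ 0.81  0.74 -1.13  2.43  1.87  0.75 -0.56]
[ 0.5283 -0.0726  0.0789] -> [ 0.528 -0.073  0.079] lean 27.0 az -6.9 [ 0.73  0.95 -1.05  2.38  2.04  0.88 -0.64]
leftlow
[0.45
[... 373 characters left out ...]
 [ 0.81  0.74 -1.13  2.43  1.86  0.76 -0.57]
[ 0.5283 -0.0726  0.0789] -> [ 0.528 -0.073  0.079] lean 27.0 az -7.6 [ 0.73  0.95 -1.05  2.38  2.04  0.89 -0.64]
down
[0.45 0.2  0.2 ] -> [0.45 0.2  0.2 ] lean 32.3 az -3.6 [-0.9   0.41  0.2   2.42  1.85  0.32 -1.32]
[0.46 0.   0.2 ] -> [0.462 0.    0.201] lean 26.7 az -8.0 [ 0.69  0.57 -1.23  2.45  1.62  0.75 -0.6 ]
[ 0.463 -0.073  0.207] -> [ 0.463 -0.073  0.207] lean 26.8 az -8.0 [ 0.92  0.55 -1.21  2.43  1.63  0.62 -0.38]
[ 0.49  -0.073  0.15 ] -> [ 0.49  -0.073  0.15 ] lean 26.7 az -8.0 [ 0.82  0.75 -1.15  2.43  1.84  0.78 -0.55]
[ 0.5283 -0.0726  0.0789] -> [ 0.528 -0.073  0.079] lean 26.7 az -8.0 [ 0.73  0.96 -1.07  2.38  2.02  0.9  -0.62]
```

>>> jog_arm:
  plan: "-1.5 2.5 1.4 0;-3 5 2.8 0;-4.5 7.5 4.2 0;-6.1 10 5.7 0;-6.1 10 5.7 0"

```text
t: 14.68
ee_pos: [0.4503, 0.2993, 0.1996]
ee_rot: [-1.44, -0.168, -0.706]
contact_force: [-0.5, -0.0, -0.1]
width: 0.704
```

```bash
python3 st.py; python3 sim.py | tail -6; python3 - <<'E'
from h import *
s=sensors.read_state();M=R.from_rotvec(s['ee_rot']).as_matrix();print((M.T@(np.array([.452,0,.222])-s['ee_pos'])*100).round(1)); print(onz("top",(194,232),.07),onz("top",(225,188),.17))
E
```

```text
14.675 [0.4503 0.2993 0.1996] [-1.2458  0.5037  0.4509  2.2611  1.282   0.2452 -0.8997] [-0.533  -0.0427 -0.0752] 0.7039358289050811
[[ 0.789   0.5346  0.3028]
 [-0.3404 -0.0299  0.9398]
 [ 0.5115 -0.8446  0.1583]]
down
[0.45 0.2  0.2 ] -> [0.45 0.2  0.2 ] lean 32.3 az -3.3 [-0.94  0.41  0.26  2.42  1.9   0.3  -1.36]
[0.46 0.   0.2 ] -> [0.462 0.    0.201] lean 26.7 az -7.6 [ 0.69  0.57 -1.23  2.45  1.62  0.75 -0.59]
[ 0.463 -0.073  0.207] -> [ 0.463 -0.073  0.207] lean 26.7 az -7.6 [ 0.93  0.55 -1.21  2.43  1.63  0.62 -0.38]
[ 0.49  -0.073  0.15 ] -> [ 0.49  -0.073  0.15 ] lean 26.7 az -7.6 [ 0.82  0.75 -1.15  2.43  1.84  0.77 -0.54]
[ 0.5283 -0.0726  0.0789] -> [ 0.528 -0.073  0.079] lean 26.7 az -7.6 [ 0.74  0.96 -1.07  2.37  2.02  0.9  -0.62]
[ 11.5  -0.9 -27.7]
[0.4224 0.4009 0.07  ] [0.5819 0.309  0.17  ]
```

>>> jog_arm:
  plan: "0.8 0 -1.8 0;1.5 0 -3.7 0;2.3 0 -5.5 0;3.1 -0.1 -7.4 0;3.8 -0.2 -9.2 0"

```text
t: 15.3
ee_pos: [0.4514, 0.1983, 0.2078]
ee_rot: [-1.439, -0.168, -0.709]
contact_force: [-0.6, -0.1, 0.4]
width: 0.699
```

>>> jog_arm:
  plan: "0.8 0 -1.8 0;1.5 0 -3.7 0;2.3 0 -5.5 0;3.1 -0.1 -7.4 0;3.8 -0.3 -9.2 0"

```text
t: 15.92
ee_pos: [0.4575, 0.1301, 0.1992]
ee_rot: [-1.46, -0.164, -0.688]
contact_force: [0.1, 0.2, -0.8]
width: 0.703
```

```bash
python3 st.py; python3 sim.py | tail -6; python3 - <<'E'
from h import *
s=sensors.read_state();M=R.from_rotvec(s['ee_rot']).as_matrix();print((M.T@(np.array([.452,0,.222])-s['ee_pos'])*100).round(1))
E
```

```text
15.925 [0.4575 0.1301 0.1992] [-0.1489  0.4105 -0.5555  2.466   1.8004  0.569  -1.1034] [ 0.0627  0.1857 -0.831 ] 0.7027616849010154
[[ 0.8004  0.5188  0.3004]
 [-0.3277 -0.041   0.9439]
 [ 0.502  -0.8539  0.1372]]
down
[0.45 0.2  0.2 ] -> [0.45 0.2  0.2 ] lean 31.4 az -4.5 [-0.31  0.44 -0.59  2.39  1.61  0.66 -1.06]
[0.46 0.   0.2 ] -> [0.461 0.    0.201] lean 26.7 az -8.0 [ 0.69  0.57 -1.23  2.45  1.62  0.75 -0.58]
[ 0.463 -0.073  0.207] -> [ 0.463 -0.073  0.207] lean 26.7 az -8.0 [ 0.92  0.55 -1.21  2.43  1.63  0.62 -0.36]
[ 0.49  -0.073  0.15 ] -> [ 0.49  -0.073  0.15 ] lean 26.7 az -8.0 [ 0.82  0.75 -1.15  2.43  1.84  0.78 -0.53]
[ 0.5283 -0.0726  0.0789] -> [ 0.528 -0.073  0.079] lean 26.7 az -8.0 [ 0.73  0.96 -1.07  2.37  2.02  0.9  -0.6 ]
[  5.   -1.7 -12.1]
```

>>> jog_arm:
  plan: "1 -0.3 -2.4 0;2 -0.6 -4.8 0;3 -0.9 -7.2 0;4 -1.2 -9.6 0;5 -1.5 -12 0"

```text
t: 16.55
ee_pos: [0.4658, -0.0003, 0.228]
ee_rot: [-1.465, -0.149, -0.68]
contact_force: [-0.1, -0.4, 0.6]
width: 0.705
```

```bash
python3 st.py; python3 - <<'E'
from h import *
s=sensors.read_state();M=R.from_rotvec(s['ee_rot']).as_matrix();print((M.T@(np.array([.463,-.073,.207])-s['ee_pos'])*100).round(1))
E
```

```text
16.55 [ 0.4658 -0.0003  0.228 ] [ 0.7499  0.4942 -1.2457  2.4661  1.6761  0.6731 -0.6143] [-0.0597 -0.3981  0.6452] 0.7048671121306325
[[ 0.8065  0.5059  0.3061]
 [-0.3311 -0.0424  0.9426]
 [ 0.4898 -0.8616  0.1333]]
[ 1.2  2.  -7.2]
```

```bash
cat > g2.py <<'E'
import sys
from go import *
def plan(k,off,th):
    st=sensors.read_state();M=R.from_rotvec(st['ee_rot']).as_matrix();y=M[:,1]
    d=M.T@(np.array(k)-y*(off-.011)-st['ee_pos'])*100; de=th-.65
    c=M.T@(yv*np.cos(de)+t*np.sin(de)); a=np.arctan2(c[0],c[2]); a=(a+np.pi/2)%np.pi-np.pi/2
    print("t",st['t'],"off",off,"shift",d.round(2),"turn",a.round(3),"lean",np.degrees(np.arccos(-y[2])).round(1),"az",np.degrees(np.arctan2(y[1],y[0])).round(1),"q",st['joint_pos'].round(2),"F",st['contact_force'].round(1),"T",st['ft_torque'].round(2),"w",round(st['width'],3))
if __name__=="__main__":
    a=list(map(float,sys.argv[1:]));
    for off in a[3:-1]: plan(a[:3],off,a[-1])
E
python3 g2.py .5265 -.0735 .0835 .14 .08 .04 .006 1.0
```

```text
t 16.55 off 0.14 shift [ 0.24  2.93 -6.97] turn 0.003 lean 30.5 az -4.8 q [ 0.75  0.49 -1.25  2.47  1.68  0.67 -0.61] F [-0.1 -0.4  0.6] T [0.03 0.52 0.01] w 0.705
t 16.55 off 0.08 shift [ 0.24  8.93 -6.97] turn 0.003 lean 30.5 az -4.8 q [ 0.75  0.49 -1.25  2.47  1.68  0.67 -0.61] F [-0.1 -0.4  0.6] T [0.03 0.52 0.01] w 0.705
t 16.55 off 0.04 shift [ 0.24 12.93 -6.97] turn 0.003 lean 30.5 az -4.8 q [ 0.75  0.49 -1.25  2.47  1.68  0.67 -0.61] F [-0.1 -0.4  0.6] T [0.03 0.52 0.01] w 0.705
t 16.55 off 0.006 shift [ 0.24 16.33 -6.97] turn 0.003 lean 30.5 az -4.8 q [ 0.75  0.49 -1.25  2.47  1.68  0.67 -0.61] F [-0.1 -0.4  0.6] T [0.03 0.52 0.01] w 0.705
```

>>> jog_arm:
  plan: "0 0.5 -1.7 0;0.1 1 -3.5 0;0.1 1.5 -5.3 0;0.2 2 -7 0;0.2 3 -7 0"

```text
t: 17.18
ee_pos: [0.4725, -0.0703, 0.1997]
ee_rot: [-1.469, -0.14, -0.671]
contact_force: [-0.5, 0.8, -0.3]
width: 0.698
```

```bash
python3 g2.py .5265 -.0735 .0835 .08 .006 1.0
```

```text
t 17.175 off 0.08 shift [-1.09  5.87 -0.15] turn 0.002 lean 29.8 az -4.9 q [ 0.93  0.62 -1.24  2.47  1.8   0.68 -0.51] F [-0.5  0.8 -0.3] T [0.02 0.55 0.1 ] w 0.698
t 17.175 off 0.006 shift [-1.09 13.27 -0.15] turn 0.002 lean 29.8 az -4.9 q [ 0.93  0.62 -1.24  2.47  1.8   0.68 -0.51] F [-0.5  0.8 -0.3] T [0.02 0.55 0.1 ] w 0.698
```

>>> jog_arm:
  plan: "-0.3 1.5 0 0;-0.6 3 -0.1 0;-0.9 4.5 -0.1 0;-1.1 6 -0.1 0;-1.1 7 -0.1 0"

```text
t: 17.8
ee_pos: [0.4992, -0.0682, 0.1333]
ee_rot: [-1.467, -0.141, -0.667]
contact_force: [-0.1, 0.2, 0.0]
width: 0.705
```

```bash
python3 g2.py .5265 -.0735 .0835 .04 .006 1.0;python3 - <<'E'
import cv2,numpy as np
from plant import vision
s=vision.snapshot("side")[...,::-1][170:250,260:340];t=vision.snapshot("top")[...,::-1][210:270,290:350]
s=cv2.resize(s,(400,400),interpolation=cv2.INTER_CUBIC);t=cv2.resize(t,(400,400),interpolation=cv2.INTER_CUBIC)
cv2.imwrite("pics/a3.png",np.hstack([s,t]))
E
```

```text
t 17.8 off 0.04 shift [ 0.02  2.79 -0.32] turn 0.005 lean 29.8 az -4.5 q [ 0.84  0.89 -1.25  2.47  1.97  0.93 -0.6 ] F [-0.1  0.2  0. ] T [0.09 0.57 0.01] w 0.705
t 17.8 off 0.006 shift [ 0.02  6.19 -0.32] turn 0.005 lean 29.8 az -4.5 q [ 0.84  0.89 -1.25  2.47  1.97  0.93 -0.6 ] F [-0.1  0.2  0. ] T [0.09 0.57 0.01] w 0.705
```

View pics/a3.png

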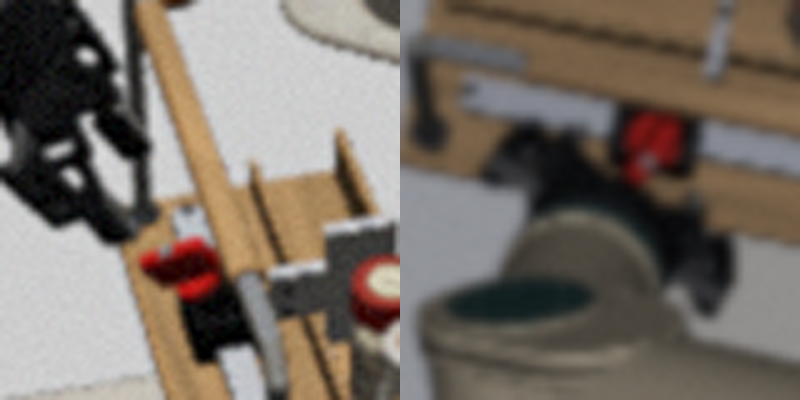

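```bash
python3 - <<'E'
from go import *
st=sensors.read_state();M=R.from_rotvec(st['ee_rot']).as_matrix()
for nm,(r0,c0,f) in {"side":(170,260,5),"top":(210,290,400/60)}.items():
    pts=[st['ee_pos']-.02*M[:,1]+M[:,2]*d for d in(-.04,0,.04)]+[st['ee_pos']+M[:,1]*.062, [.5265,-.0735,.0835]]
    p=proj(nm,np.array(pts));print(nm,((p-[c0,r0])*f+[400*(nm=="top"),0]).round(0).tolist())
E
```

```text
side [[100.0, 224.0], [109.0, 172.0], [117.0, 121.0], [185.0, 258.0], [180.0, 258.0]]
top [[693.0, 224.0], [626.0, 184.0], [560.0, 143.0], [646.0, 141.0], [652.0, 146.0]]
```

Projected knob (652,146) and (180,258) coincide with the red wing in both views, so the estimate holds. Going in.

>>> jog_arm:
  plan: "0 1.5 -0.1 0;0 3 -0.3 0;0 4.2 -0.3 0;0 5.2 -0.3 0;0 6.2 -0.3 0"
  gripper: 5

```text
t: 18.52
ee_pos: [0.5296, -0.0715, 0.0798]
ee_rot: [-1.467, -0.146, -0.665]
contact_force: [0.7, -1.2, 0.2]
width: 0.586
```

```bash
python3 g2.py .5265 -.0735 .0835 .006 1.0
```

```text
t 18.525 off 0.006 shift [-0.01  0.03 -0.23] turn 0.009 lean 29.9 az -4.3 q [ 0.79  1.04 -1.16  2.42  2.1   1.01 -0.61] F [ 0.7 -1.2  0.2] T [ 0.04  0.54 -0.02] w 0.586
```

>>> jog_arm:
  plan: "0 0 -0.2 0;0 0 -0.2 0;0 0 -0.2 0;0 0 -0.2 0"
  gripper: 1.9

```text
t: 19.02
ee_pos: [0.5287, -0.0735, 0.0803]
ee_rot: [-1.467, -0.146, -0.665]
contact_force: [0.1, -0.4, 0.4]
width: 0.224
```

```bash
python3 g2.py .5265 -.0735 .0835 .006 1.0;python3 - <<'E'
import cv2,numpy as np
from plant import vision
s=vision.snapshot("side")[...,::-1][190:245,265:320];t=vision.snapshot("top")[...,::-1][215:255,305:345]
s=cv2.resize(s,(400,400),interpolation=cv2.INTER_CUBIC);t=cv2.resize(t,(400,400),interpolation=cv2.INTER_CUBIC)
cv2.imwrite("pics/a4.png",np.hstack([s,t]))
E
```

```text
t 19.025 off 0.006 shift [-0.03  0.11 -0.02] turn 0.01 lean 29.9 az -4.4 q [ 0.8   1.03 -1.16  2.42  2.1   1.   -0.61] F [ 0.1 -0.4  0.4] T [0.06 0.54 0.01] w 0.224
```

View pics/a4.png

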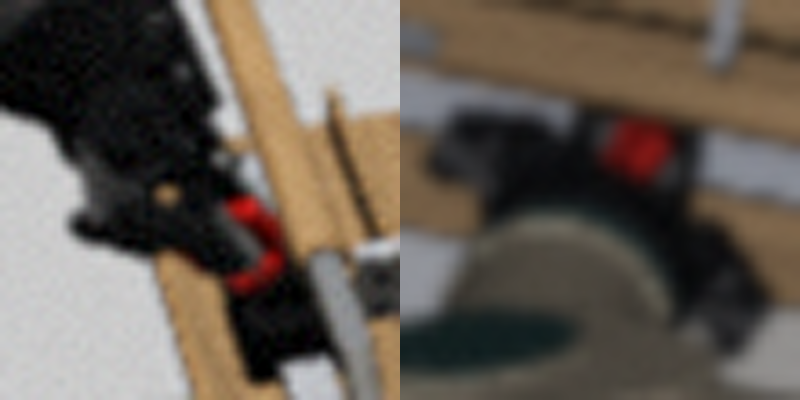

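The wing sits between the fingers (side view: wing end at about (255,215), near finger over (230,240)), and there is no contact force. Closing further.

>>> jog_arm:
  plan: "0 0 0 0;0 0 0 0;0 0 0 0"
  gripper: 1.4

```text
t: 19.5
ee_pos: [0.5284, -0.0751, 0.0799]
ee_rot: [-1.47, -0.145, -0.667]
contact_force: [-2.8, -4.9, 4.4]
width: 0.163
```

>>> jog_arm:
  plan: "0 0 0 0;0 0 0 0;0 0 0 0"
  gripper: 1.1

```text
t: 19.88
ee_pos: [0.5282, -0.0749, 0.0801]
ee_rot: [-1.469, -0.145, -0.666]
contact_force: [-3.4, -5.3, 7.1]
width: 0.139
```

```bash
python3 g2.py .5265 -.0735 .0835 .006 1.0
```

```text
t 19.875 off 0.006 shift [-0.02  0.11  0.12] turn 0.009 lean 29.8 az -4.7 q [ 0.8   1.03 -1.16  2.42  2.1   1.   -0.61] F [-3.4 -5.3  7.1] T [-0.47  0.73 -0.35] w 0.139
```

Gripped: opening 11.8 mm against the 12 mm wing. Slackening by turning anticlockwise.

>>> jog_arm:
  plan: "0 0 -0.1 -0.08;0 0 -0.1 -0.2;0 0 -0.1 -0.32;0 0 -0.1 -0.44;0 0 -0.1 -0.44"
  gripper: 1.0

```text
t: 20.5
ee_pos: [0.5286, -0.0733, 0.0805]
ee_rot: [-1.594, -0.488, -0.332]
contact_force: [-3.0, -0.1, 6.1]
width: 0.13
```

```bash
python3 g2.py .5265 -.0749 .0835 .006 .4
```

```text
t 20.5 off 0.006 shift [-0.05  0.14 -0.17] turn -0.148 lean 29.9 az -4.1 q [ 0.76  0.97 -1.06  2.42  2.15  0.91 -0.25] F [-3.  -0.1  6.1] T [0.37 0.27 0.35] w 0.13
```

>>> jog_arm:
  plan: "0 0 0 -0.1;0 0 0 -0.2;0 0 0 -0.3;0 0 0 -0.35;0 0 0 -0.35"

```text
t: 21.12
ee_pos: [0.5285, -0.0733, 0.0803]
ee_rot: [-1.659, -0.753, -0.052]
contact_force: [-4.0, 0.4, 6.0]
width: 0.128
```

```bash
python3 g2.py .5265 -.0749 .0835 .006 .2; python3 - <<'E'
import cv2
from plant import vision
t=vision.snapshot("top")[...,::-1][185:255,290:400]
cv2.imwrite("pics/a5.png",cv2.resize(t,(770,490),interpolation=cv2.INTER_CUBIC))
E
```

```text
t 21.125 off 0.006 shift [-0.09  0.13 -0.15] turn 0.002 lean 29.9 az -4.1 q [ 0.71  0.92 -0.97  2.42  2.2   0.85  0.03] F [-4.   0.4  6. ] T [0.22 0.03 0.17] w 0.128
```

View pics/a5.png

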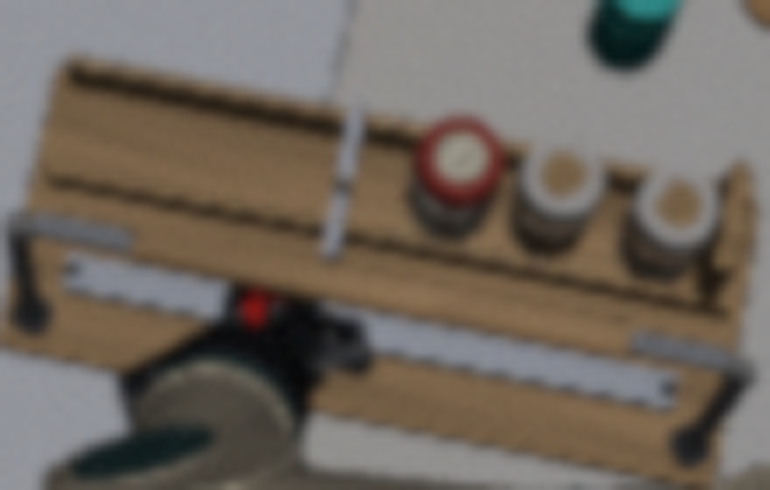

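Knob is at about 0.2 rad (free); the plate sits at (343,180) with open gaps between the jars. Working out the slide direction in tool axes.

```bash
cat > sl.py <<'E'
from go import *
st=sensors.read_state();M=R.from_rotvec(st['ee_rot']).as_matrix()
print(st['t'],"1cm slide in tool:",(M.T@(-yv)).round(4),"pos",st['ee_pos'],"F",st['contact_force'].round(2),"Fslide",(st['contact_force']@yv).round(2),"w",round(st['width'],3))
E
python3 sl.py
```

```text
21.175 1cm slide in tool: [-0.4341  0.0407 -0.8999] pos [ 0.5285 -0.0733  0.0803] F [-3.98  0.93  6.37] Fslide 0.97 w 0.129
```

>>> jog_arm:
  plan: "-0.2 0 -0.4 0;-0.5 0 -1 0;-0.8 0.1 -1.6 0;-1.1 0.1 -2.2 0;-1.3 0.1 -2.7 0"

```text
t: 21.8
ee_pos: [0.5289, -0.1048, 0.0803]
ee_rot: [-1.66, -0.752, -0.052]
contact_force: [-1.2, 2.7, 1.5]
width: 0.129
```

```bash
python3 sl.py
```

```text
21.8 1cm slide in tool: [-0.434   0.0423 -0.8999] pos [ 0.5289 -0.1048  0.0803] F [-1.16  2.68  1.46] Fslide 2.69 w 0.129
```

>>> jog_arm:
  plan: "-0.2 0 -0.4 0;-0.4 0 -0.7 0;-0.5 0.1 -1.1 0;-0.7 0.1 -1.4 0;-0.9 0.1 -1.8 0"

```text
t: 22.42
ee_pos: [0.5291, -0.1235, 0.0803]
ee_rot: [-1.659, -0.754, -0.051]
contact_force: [1.2, 4.6, 2.8]
width: 0.128
```

```bash
python3 sl.py; python3 - <<'E'
import cv2
from plant import vision
t=vision.snapshot("top")[...,::-1][185:255,290:400]
cv2.imwrite("pics/a6.png",cv2.resize(t,(770,490),interpolation=cv2.INTER_CUBIC))
E
```

```text
22.425 1cm slide in tool: [-0.4358  0.0403 -0.8992] pos [ 0.5291 -0.1235  0.0803] F [1.19 4.58 2.81] Fslide 4.56 w 0.128
```

View pics/a6.png

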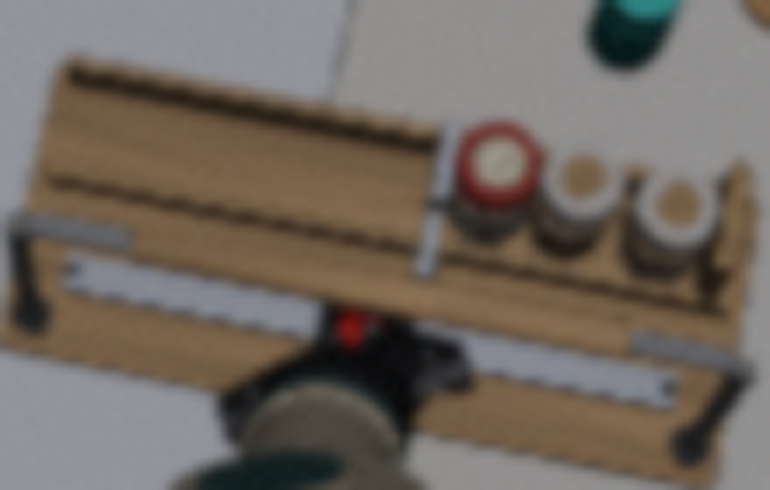

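Plate (435,200) now pushes red (500,165) and the first white jar (582,185); the last white jar (680,205) is still about 6 mm off, with a small gap to the wall. Roughly 13 mm remain, so I continue gently.

>>> jog_arm:
  plan: "-0.1 0 -0.2 0;-0.2 0 -0.4 0;-0.3 0 -0.6 0;-0.4 0 -0.7 0;-0.4 0 -0.8 0"

```text
t: 23.1
ee_pos: [0.5292, -0.1329, 0.0803]
ee_rot: [-1.659, -0.754, -0.051]
contact_force: [3.8, 5.1, 0.9]
width: 0.127
```

```bash
python3 sl.py
```

```text
23.1 1cm slide in tool: [-0.4349  0.0413 -0.8995] pos [ 0.5292 -0.1329  0.0803] F [3.83 5.1  0.88] Fslide 5.06 w 0.127
```

>>> jog_arm:
  plan: "-0.05 0 -0.1 0;-0.1 0 -0.2 0;-0.13 0 -0.27 0;-0.15 0 -0.35 0;-0.15 0 -0.35 0"

```text
t: 23.72
ee_pos: [0.5292, -0.1341, 0.0803]
ee_rot: [-1.654, -0.756, -0.049]
contact_force: [6.1, 9.9, -1.6]
width: 0.126
```

```bash
python3 sl.py
```

```text
23.725 1cm slide in tool: [-0.4363  0.0358 -0.8991] pos [ 0.5292 -0.1341  0.0803] F [ 6.08  9.85 -1.55] Fslide 9.79 w 0.126
```

```bash
python3 - <<'E'
import cv2,numpy as np
from plant import vision
t=vision.snapshot("top")[...,::-1][190:235,335:400];s=vision.snapshot("side")[...,::-1][210:300,310:385]
t=cv2.resize(t,(400,277),interpolation=cv2.INTER_CUBIC);s=cv2.resize(s,(400,480),interpolation=cv2.INTER_CUBIC)
c=np.zeros((480,800,3),np.uint8);c[:277,:400]=t;c[:,400:]=s
cv2.imwrite("pics/a7.png",c)
E
```

```text
(no output)
```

View pics/a7.png

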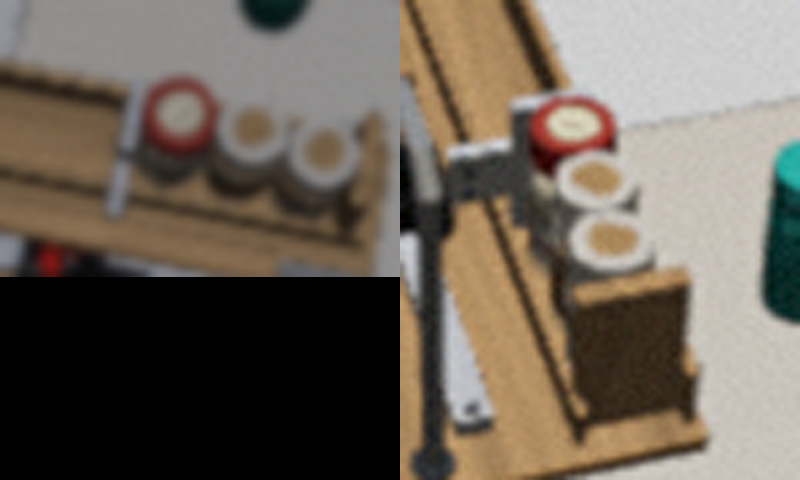

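```bash
python3 - <<'E'
from go import *
f=400/65
for u,v,z in((180,115,.112),(252,137,.114),(324,152,.114)): print(onz("top",(335+u/f,190+v/(277/45)),z))
g=400/75
for u,v,z in((572,122,.112),(596,178,.114),(611,238,.114)): print(onz("side",(310+(u-400)/g,210+v/(480/90)),z))
E
```

```text
[ 0.6314 -0.1837  0.112 ]
[ 0.6269 -0.2269  0.114 ]
[ 0.6271 -0.2694  0.114 ]
[ 0.6346 -0.1826  0.112 ]
[ 0.6342 -0.2273  0.114 ]
[ 0.6295 -0.2694  0.114 ]
```

>>> jog_arm:
  plan: "0 0 -0.05 0;0 0 -0.1 0;0 0 -0.1 0;0 0 -0.1 0"

```text
t: 24.32
ee_pos: [0.5292, -0.1341, 0.0803]
ee_rot: [-1.652, -0.756, -0.048]
contact_force: [5.7, 10.6, -3.7]
width: 0.128
```

```bash
python3 sl.py
```

```text
24.325 1cm slide in tool: [-0.4367  0.034  -0.899 ] pos [ 0.5292 -0.1341  0.0803] F [ 5.69 10.59 -3.67] Fslide 10.53 w 0.128
```

The row is closed: pitches are 43–44 and 42.5 mm, and the TCP no longer advances while the force rises. I ease off slightly and tighten in place.

>>> jog_arm:
  plan: "0 0 0.1 0.1;0 0 0.1 0.2;0 0 0.1 0.3;0 0 0.1 0.4;0 0 0.1 0.4"

```text
t: 24.95
ee_pos: [0.5293, -0.135, 0.0804]
ee_rot: [-1.578, -0.448, -0.371]
contact_force: [5.0, 5.5, 1.1]
width: 0.13
```

```bash
python3 g2.py .5292 -.1341 .0803 .011 .6;python3 sl.py
```

```text
t 24.95 off 0.011 shift [-0.01  0.    0.09] turn 0.0 lean 29.9 az -3.7 q [ 0.91  0.96 -1.04  2.38  2.18  0.79 -0.15] F [5.  5.5 1.1] T [ 1.98 -0.8   1.03] w 0.13
24.95 1cm slide in tool: [-0.0498  0.037  -0.9981] pos [ 0.5293 -0.135   0.0804] F [4.99 5.54 1.14] Fslide 5.49 w 0.13
```

>>> jog_arm:
  plan: "0 0 -0.05 0.1;0 0 -0.05 0.2;0 0 -0.05 0.3;0 0 -0.05 0.4;0 0 -0.05 0.4"

```text
t: 25.58
ee_pos: [0.5292, -0.136, 0.0805]
ee_rot: [-1.458, -0.139, -0.671]
contact_force: [4.8, 3.2, 3.0]
width: 0.134
```

```bash
python3 g2.py .5292 -.135 .0803 .011 1.0;python3 sl.py
```

```text
t 25.575 off 0.011 shift [-0.04  0.01  0.09] turn -0.001 lean 29.9 az -3.8 q [ 0.96  1.02 -1.14  2.37  2.12  0.87 -0.46] F [4.8 3.2 3. ] T [ 1.9  -0.83  1.14] w 0.134
25.575 1cm slide in tool: [ 0.3429  0.0379 -0.9386] pos [ 0.5292 -0.136   0.0805] F [4.76 3.21 2.98] Fslide 3.17 w 0.134
```

Locked at about 1.0 rad; tightening firmly to about 1.25.

>>> jog_arm:
  plan: "0 0 0 0.08;0 0 0 0.16;0 0 0 0.24;0 0 0 0.27;0 0 0 0.27"

```text
t: 26.2
ee_pos: [0.5286, -0.1368, 0.0805]
ee_rot: [-1.357, 0.07, -0.861]
contact_force: [3.5, 4.3, 2.9]
width: 0.13
```

```bash
python3 g2.py .5292 -.136 .0803 .011 1.25;python3 sl.py
```

```text
t 26.2 off 0.011 shift [-0.01  0.04  0.09] turn -0.019 lean 29.9 az -4.1 q [ 0.98  1.05 -1.18  2.38  2.09  0.91 -0.7 ] F [3.5 4.3 2.9] T [ 1.83 -0.8   1.22] w 0.13
26.2 1cm slide in tool: [ 0.5798  0.0403 -0.8138] pos [ 0.5286 -0.1368  0.0805] F [3.51 4.31 2.91] Fslide 4.28 w 0.13
```

>>> jog_arm:
  plan: "0 0 0 0;0 0 0 0;0 0 0 0;0 0 0 0;0 0 0 0"
  gripper: 4.5

```text
t: 26.82
ee_pos: [0.5284, -0.138, 0.0803]
ee_rot: [-1.359, 0.071, -0.862]
contact_force: [-0.2, -0.3, 0.6]
width: 0.533
```

```bash
python3 sl.py; python3 - <<'E'
from sim import *
y=M0.as_matrix()[:,1]
run([x0-y*.05,x0-y*.09],step=.02)
E
```

```text
26.825 1cm slide in tool: [ 0.5807  0.0432 -0.813 ] pos [ 0.5284 -0.138   0.0803] F [-0.22 -0.3   0.59] Fslide -0.3 w 0.533
[ 0.5036 -0.1361  0.1236] -> [ 0.504 -0.136  0.124] lean 29.8 az -4.4 [ 1.03  0.93 -1.23  2.42  2.    0.85 -0.69]
[ 0.4838 -0.1346  0.1583] -> [ 0.484 -0.135  0.158] lean 29.8 az -4.4 [ 1.06  0.79 -1.23  2.44  1.93  0.73 -0.68]
```

>>> jog_arm:
  plan: "0 -0.8 0 0;0 -2.2 0 0;0 -3.8 0 0;0 -5.5 0 0;0 -7.5 0 0"

```text
t: 27.45
ee_pos: [0.4907, -0.1346, 0.1461]
ee_rot: [-1.358, 0.071, -0.862]
contact_force: [-1.0, 0.2, 0.0]
width: 0.526
```

```bash
python3 sl.py; python3 - <<'E'
import cv2,numpy as np
from plant import vision
T=vision.snapshot("top")[...,::-1];S=vision.snapshot("side")[...,::-1];cv2.imwrite("pics/topf.png",T);cv2.imwrite("pics/sidef.png",S)
t=cv2.resize(T[185:255,300:400],(400,280),interpolation=cv2.INTER_CUBIC);s=cv2.resize(S[190:310,285:385],(400,480),interpolation=cv2.INTER_CUBIC)
c=np.zeros((480,800,3),np.uint8);c[:280,:400]=t;c[:,400:]=s;cv2.imwrite("pics/f1.png",c)
E
```

```text
27.45 1cm slide in tool: [ 0.5803  0.0425 -0.8133] pos [ 0.4907 -0.1346  0.1461] F [-1.    0.2   0.04] Fslide 0.21 w 0.526
```

View pics/f1.png

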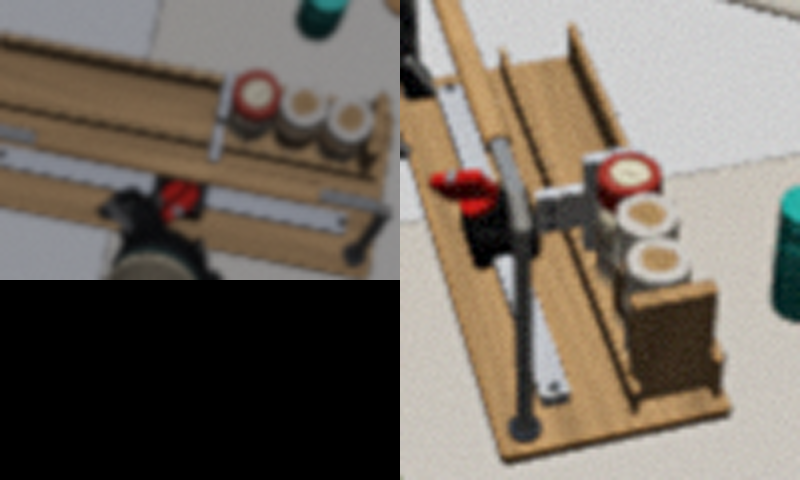

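The wing in the top view runs (200,185) to (165,215), which is about 1.28 rad. The jars stand in a closed row against the plate at the same pixels as before tightening, and the gripper is clear. Handing in.

```bash
python3 -c "
from plant import env;print(env.sign_off())"
```

```text
the job is handed in; nothing more can be done
None
```

The stop is locked against the closed row of jars, and the job was handed in at about 27.5 s of the 45 s. The tool gave no verdict.

**What I did:**
- The jog has no tilt, so I got a lean of about 30° by pressing the arm against its reach limit high up. I then brought it in from the left with the wrist flipped to clear the handle.
- I gripped the red wing (opening 11 to 12 mm) and slackened it from about 1.0 to 0.2 rad.
- I slid the stop about 61 mm in small steps until the row closed.
- I tightened the knob to about 1.25 rad, let go and backed off about 75 mm.

**Last checks:**
- **Row:** the lids stand about 44 and 42.5 mm apart, so the jars touch. They were upright and in the same place after tightening.
- **Contact:** the stop no longer moved as the push rose to about 10.5 N. I eased this to 3–5 N while locking.
- **Knob:** the camera shows about 1.28 rad, close to the 1.25 set by the tool.
- **Robot:** about 0 N on the gripper after release.

**Doubts:**
- **Wrist force:** it spiked briefly to about 84 N at t ≈ 2 s, when the wrist ran into its limit at speed in free air. That is under the 120 N limit.
- **Joint limits:** joints 2, 3 and 6 read up to 0.004 rad past their stated ranges while pressed on them. If that is judged strictly, it could count as passing the range.
- **Far jar to wall:** the camera put the far jar about 4 mm short of the wall. I put this down to my error in the rack's position, because the stop was firmly blocked. I did not separately test that the row has no play.

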